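# Unload the bench vise and send the tote into the bay

### The arm

A 6-joint arm with a two-finger parallel gripper is mounted at the origin on the work surface. World frame = base frame: x ahead of the robot, y to its left, z up, the work surface at z = 0. Lengths are in m, angles in degrees, forces in N, time in s.
With the tool pointing down it reaches from about 0.4 to 0.825 m from the base axis. Payload 7 kg.
Tool frame: the origin (TCP) lies at the very end of the fingers, on their centre line; the grasp point (between the pads) lies 19 mm behind it; x points along the fingers, y is the direction in which the jaws open and shut, and the axes are right-handed (so a half turn about x gives the same grasp; the last joint's range is limited). The gripper opens to 88 mm and grips with 3 to 60 N. Pads are 19 mm wide; open, the fingers measure 130 mm over their backs; the gripper's body (78 mm by 193 mm) begins 47 mm behind the grasp point.
Start: joints at [84.574, 20.546, 0.682, 0, -70.136, -16.507], TCP at [0.252, 0.626, 0.199] pointing down, gripper open.
Joint ranges: [-176.03, 176.03], [-82.01, 121.73], [-58.28, 71.71], [-173.87, 95.51], [-174.79, -0.11], [-173.66, 173.66]. Speed limits (degrees/s): [136.94, 136.94, 172.46, 180, 180, 180].

### API

Orientations are given as [roll, pitch, yaw] about the fixed x, y, z axes, in that order (R = Rz(yaw) Ry(pitch) Rx(roll)).
In Python, from plant import monitor, eyes, ticket gives the robot as it stands. The module is installed in compiled form; this text tells all that it offers.
- The arm moves only by the shell command python3 -m crank 'ROWS'. ROWS is JSON, a list of rows, each an object with "linear": the shift along the world's x, y, z in units of 60 mm (1.0 is 60 mm), a list of three; "rot": the turn, a rotation vector about the world's x, y, z in units of 5 degrees (1.0 is 5 degrees), a list of three; "hand": the opening, from 0 (shut) to 1 (fully open). In form: [{"linear": [tx, ty, tz], "rot": [ax, ay, az], "hand": hand}, ...]. A call has 1 to 20 rows; each row shifts and turns the pose as measured when the row begins; what a row does not reach is not made up. A row lasts 1/8 s, in which the tool goes at most 62.5 mm and 10.7 degrees, less where a joint would pass 70% of its speed; a pose out of reach is approached as far as the arm can. A call is refused whole if a number of a shift passes 1 or a number of a turn 1, either way. A call with a gripper value outside its range is refused whole. The fingers move at their own pace and stop on an object; the grip force is fixed at half the most. Time passes only in rows, so rows that do not move let the fingers close. It gives the time, the measured TCP pose, the force and the opening at its end, in the units of the state.
- monitor.get_obs(): the state, without advancing time (a new reading comes with each control period).
- eyes.snapshot(name): name is "side" or "top"; returns a dict with "image" (384x512x3 uint8, red, green, blue), "depth" (384x512 float32, m along the optical axis (not along the pixel's ray), 0 where there is no reading), "K" (3x3 intrinsics, pixels), "camera_from_world" (4x4, takes a point from world to camera coordinates). Camera axes: x right, y up, looking along -z (the intrinsics and any distortion apply to the point x, -y, -z); pixel columns grow to the right and rows downward; lengths in m; the calibration is good to about 2 mm. A picture is of the moment at which its call begins.
- ticket.close_job(): hands the job in, once; it reports no verdict.
The state is a dict: "clock": time; "joint_pos": joint angles; "qvel": joint speeds; "tau": joint torques, N m; "tool_pos": TCP position; "orientation": TCP orientation; "force": force on the tool from outside, world axes, zero at the start; "moment": the same for the moment, N m; "opening": finger opening in m.
Only numpy, scipy, OpenCV 4.12 (cv2) and the standard library are available. Lean on these libraries where they do the work, as an engineer would, in place of code of your own. Each camera call takes 0.05 s, during which the arm holds its last target.

### The job

On the optics bench the vise's sliding jaw cannot open because a black post has been left standing on the vise bed behind it: first take the post off and set it aside on the table top, then slide the jaw fully open and lift out the finished clamp block. Put that block and every other finished clamp block lying on the table into the grey tote, all of them down on its floor and none on top of another, and only when all are in, push the tote along the rollers, without lifting it, into the bay until it is up against the stop. Leave the jaw open and leave the other things on the bench where they are.

Things in the scene. Friction and masses are not known exactly. Their poses are not given: they have to be found in the camera images.
- vise: fixed grey bench vise. Origin: on the table, straight under the middle of the place where the clamped block stands. Its x is the direction in which the sliding jaw opens. The flat bed is 215 x 90 mm (x from -75 to +140 mm, y +-45 mm), its top 30 mm above the table. The fixed jaw (90 mm wide in y, top 80 mm above the table) occupies x -58 to -33 mm. At the far end (x 128 to 140 mm) a low bar rises to 45 mm above the table.
- jaw (a joint): opening of the sliding jaw in m along the vise's x: 0 shut on the block, 0.060 fully open (end of travel). It slides against about 4 N of friction plus light damping and stays where it is left. Shut, the jaw occupies x 33 to 63 mm of the vise, 90 mm wide in y, top 82 mm above the table; a lip on it (50 mm wide, 44 to 60 mm above the table) reaches 9 mm further over the block's foot, so that the block cannot be lifted until the jaw is open.
- jaw_grip (a point): middle of the upright steel grip on top of the sliding jaw, 100 mm above the table: a bar 14 mm thick along the vise's x, 44 mm wide along its y, standing 36 mm above the jaw top (82 to 118 mm above the table). It moves with the jaw. Its axes are those of the vise.
- blockv_c (a point): milled aluminium clamp block, 0.16 kg: a flat foot 64 x 36 x 10 mm with a 36 x 36 x 30 mm boss on its middle (40 mm high in all; seen along its y it is an upside-down T). This point is its centre, 20 mm above its underside. Its x runs along the 64 mm foot, its y across (both y sides are flat, 36 mm apart, the full height), its z up through the bored top. This one starts in the vise, standing on the bed with its x along the vise's x, about 1 to 4 mm of play between the jaws.
- post_c (a point): black optics post, 0.2 kg: base 40 x 40 x 10 mm, round shaft 25 mm in diameter, 95 mm high in all. This point is its centre, 47.5 mm above its underside, on the shaft axis; its z is the shaft axis. It starts standing on the vise bed, 7 to 21 mm behind the shut sliding jaw.
- lane: fixed roller lane. Origin: on the table under the lane's middle. The tote travels towards the lane's -y. 15 free steel rollers across x; their tops are 45 mm above the table, between side rails 184 mm apart inside (206 mm outside), tops 58 mm above the table, from y -225 to +225 mm. The bay is the end with y below -35 mm, where the rails rise to 94 mm above the table; it ends in a rubber stop whose face is at y = -215 mm. The other end is open.
- tote: open grey plastic tote on the rollers, 0.35 kg, 170 x 220 x 50 mm outside (x, y, z), walls and floor 5 mm thick. Origin: centre of its underside (its inner floor is 5 mm above that). It starts with its centre at y +65 to +100 mm of the lane, in line with it; fully home against the stop its centre is at y = -105 mm of the lane. It rolls with about 2 N.
- lensring: bystander: black ring 52 mm in diameter, 16 mm high; origin under its centre
- screwjar: bystander: small jar 44 mm in diameter, 45 mm high; origin under its centre
- spacer: bystander: dark steel disc 38 mm in diameter, 30 mm high; origin under its centre
- meter: bystander: hand-held meter 190 x 95 x 36 mm lying flat at the right of the lane, origin under its centre
- lensmount1: bystander: lens on a black post, base 75 x 30 mm, 127 mm high, at the left of the vise; origin under its centre
- lensmount2: bystander: lens on a black post, base 75 x 30 mm, 127 mm high, beyond the gap between lane and vise; origin under its centre
- driver: bystander: screwdriver with a yellow handle, 180 mm long, lying near the left edge of the work area; origin under its middle
- block1_c (a point): milled aluminium clamp block, 0.16 kg: a flat foot 64 x 36 x 10 mm with a 36 x 36 x 30 mm boss on its middle (40 mm high in all; seen along its y it is an upside-down T). This point is its centre, 20 mm above its underside. Its x runs along the 64 mm foot, its y across (both y sides are flat, 36 mm apart, the full height), its z up through the bored top. May be absent (None). Starts standing on the table.
- block2_c (a point): milled aluminium clamp block, 0.16 kg: a flat foot 64 x 36 x 10 mm with a 36 x 36 x 30 mm boss on its middle (40 mm high in all; seen along its y it is an upside-down T). This point is its centre, 20 mm above its underside. Its x runs along the 64 mm foot, its y across (both y sides are flat, 36 mm apart, the full height), its z up through the bored top. May be absent (None). Starts standing on the table.
- block3_c (a point): milled aluminium clamp block, 0.16 kg: a flat foot 64 x 36 x 10 mm with a 36 x 36 x 30 mm boss on its middle (40 mm high in all; seen along its y it is an upside-down T). This point is its centre, 20 mm above its underside. Its x runs along the 64 mm foot, its y across (both y sides are flat, 36 mm apart, the full height), its z up through the bored top. May be absent (None). Starts standing on the table.
- block4_c (a point): milled aluminium clamp block, 0.16 kg: a flat foot 64 x 36 x 10 mm with a 36 x 36 x 30 mm boss on its middle (40 mm high in all; seen along its y it is an upside-down T). This point is its centre, 20 mm above its underside. Its x runs along the 64 mm foot, its y across (both y sides are flat, 36 mm apart, the full height), its z up through the bored top. May be absent (None). Starts standing on the table.

How it is judged (in metres and radians):
On the way, in this order (a step that is already met when the one before it is completed fails the run):
1. the post is off the vise, down on the table top, with the jaw still shut (height (world z) of post_c below 0.064 m and value of joint jaw below 0.02 m), for 0.2 s.
2. the sliding jaw is fully open (value of joint jaw above 0.05 m), for 0.2 s.
3. every clamp block is in the tote, and the tote is not yet in the bay (x of blockv_c in the frame of tote between -0.085 and 0.085 m and y of blockv_c in the frame of tote between -0.11 and 0.11 m and z of blockv_c in the frame of tote between 0 and 0.046 m and x of block1_c in the frame of tote between -0.085 and 0.085 m and y of block1_c in the frame of tote between -0.11 and 0.11 m and z of block1_c in the frame of tote between 0 and 0.046 m and x of block2_c in the frame of tote between -0.085 and 0.085 m and y of block2_c in the frame of tote between -0.11 and 0.11 m and z of block2_c in the frame of tote between 0 and 0.046 m and x of block3_c in the frame of tote between -0.085 and 0.085 m and y of block3_c in the frame of tote between -0.11 and 0.11 m and z of block3_c in the frame of tote between 0 and 0.046 m and x of block4_c in the frame of tote between -0.085 and 0.085 m and y of block4_c in the frame of tote between -0.11 and 0.11 m and z of block4_c in the frame of tote between 0 and 0.046 m and y of tote in the frame of lane above -0.04 m), for 0.2 s.
4. the tote is in the bay against the stop (y of tote in the frame of lane below -0.096 m and z of tote in the frame of lane below 0.055 m), for 0.2 s.
At the end, for the whole second after the job is handed in: Every clamp block lies on the floor of the tote (centre inside its walls and less than 46 mm above its underside), the tote stands on the rollers at rest within 9 mm of the stop, the jaw is still open by more than 45 mm, and the post is on the table top (its centre below 64 mm) (all of step 4 and x of blockv_c in the frame of tote between -0.085 and 0.085 m and y of blockv_c in the frame of tote between -0.11 and 0.11 m and z of blockv_c in the frame of tote between 0 and 0.046 m and x of block1_c in the frame of tote between -0.085 and 0.085 m and y of block1_c in the frame of tote between -0.11 and 0.11 m and z of block1_c in the frame of tote between 0 and 0.046 m and x of block2_c in the frame of tote between -0.085 and 0.085 m and y of block2_c in the frame of tote between -0.11 and 0.11 m and z of block2_c in the frame of tote between 0 and 0.046 m and x of block3_c in the frame of tote between -0.085 and 0.085 m and y of block3_c in the frame of tote between -0.11 and 0.11 m and z of block3_c in the frame of tote between 0 and 0.046 m and x of block4_c in the frame of tote between -0.085 and 0.085 m and y of block4_c in the frame of tote between -0.11 and 0.11 m and z of block4_c in the frame of tote between 0 and 0.046 m and height (world z) of post_c below 0.064 m and value of joint jaw above 0.045 m and linear speed of tote below 0.02 m/s); the robot touches nothing.
It fails at once if the jaw is opened by more than 15 mm while the post is still on the vise (value of joint jaw above 0.015 m and z of post_c in the frame of vise above 0.064 m and x of post_c in the frame of vise between -0.1 and 0.2 m and y of post_c in the frame of vise between -0.07 and 0.07 m).
It fails at once if the tote is lifted off the rollers (z of tote in the frame of lane above 0.075 m).
It fails at once if a bystander is moved by more than 6 cm (distance of any of lensring, screwjar, spacer, meter, lensmount1, lensmount2, driver from where it was at the start of the episode above 0.06 m).
Of block1, block2, block3, block4 only 2 to 4 are there at a start; the rules pass over those that are not, and their reading is None.
At some moment in a run one of block1, block2, block3, block4 may be knocked a few centimetres aside while the robot is not near it.
Once in a run the grip may slacken for a moment while it holds something.
It also fails if it takes over 208 s, if anything falls off the work surface, if the arm or the gripper's body presses on something with over 40 N, if the wrist force passes 120 N, or if a joint passes its speed limit or range.

## Working session

There is one attempt and no reset: what is moved stays moved. The work goes in short steps, Python scripts to look and compute and a shell command to move; the robot and the scene stay as the last step left them, time stands still between calls to the robot, and variables do not carry over. Pictures are saved under pics/ and viewed, and the job is handed in when it is done.

```bash
ls; mkdir -p pics
cat > h.py <<'E'
import numpy as np, cv2
from plant import monitor, eyes, ticket
def shot(n,f):
    s=eyes.snapshot(n); cv2.imwrite('pics/'+f+'.png',s['image'][:,:,::-1]); np.savez('pics/'+f+'.npz',**s); return s
def cloud(s):
    d=s['depth'].astype(float);K=s['K'];v,u=np.mgrid[:d.shape[0],:d.shape[1]]
    x=(u-K[0,2])/K[0,0]*d;y=(v-K[1,2])/K[1,1]*d
    P=np.stack([x,-y,-d,np.ones_like(d)],-1)
    W=P@np.linalg.inv(s['camera_from_world']).T
    W=W[...,:3]; W[d==0]=np.nan; return W
def ob():
    o=monitor.get_obs(); print(o['clock'],np.round(o['tool_pos'],4),np.round(o['orientation'],2),np.round(o['force'],1),round(o['opening'],4)); return o
E
python3 - <<'E'
from h import *
o=ob();print(o)
for n in('top','side'):
    s=shot(n,n+'0');print(s['K'],s['camera_from_world'],[k for k in s])
E
```

```text
pics
0.0 [0.2519 0.6256 0.1979] [  94.82   89.91 -107.12] [ 0.4 -0.1 -0.6] 0.0875
{'clock': 0.0, 'joint_pos': array([ 8.45751086e+01,  2.05910482e+01,  6.34237080e-01, -2.03832193e-02,
       -7.01358305e+01, -1.65093763e+01]), 'qvel': array([ 0.02693122, -0.07760387,  0.05173155, -0.07380311, -0.04068226,
        0.13004176]), 'tau': array([-2.55239347e-04, -5.82710123e+01,  2.93066096e+01,  6.99768528e+00,
        7.14881869e-03, -1.64678750e-04]), 'tool_pos': array([0.25194167, 0.62564502, 0.19792979]), 'orientation': array([  94.824905  ,   89.9053968 , -107.11630423]), 'force': array([ 0.4284693 , -0.12452738, -0.64936226]), 'moment': array([ 0.00797045, -0.03071641, -0.06527972]), 'opening': 0.0875341037100661}
[[449.78312516   0.         248.37235092]
 [  0.         449.78312516 192.92352977]
 [  0.           0.           1.        ]] [[-0.00189199 -0.99998101 -0.00586562 -0.040404  ]
 [ 0.98956194 -0.00271743  0.14408254 -0.54890353]
 [-0.14409574 -0.0055318   0.98954829 -1.49727334]
 [ 0.          0.          0.          1.        ]] ['image', 'depth', 'K', 'camera_from_world']
[[385.0726021    0.         255.44085168]
 [  0.         385.0726021  198.65969629]
 [  0.           0.           1.        ]] [[ 0.95163547 -0.30722491 -0.00166787 -0.54520736]
 [ 0.19169159  0.5895087   0.78468709 -0.14450405]
 [-0.2400922  -0.74705579  0.61988982 -1.28144159]
 [ 0.          0.          0.          1.        ]] ['image', 'depth', 'K', 'camera_from_world']
```

View pics/top0.png

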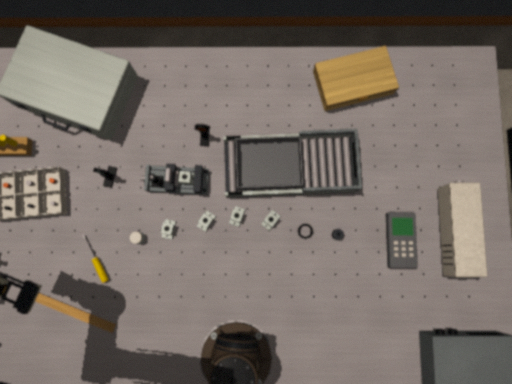

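View pics/side0.png

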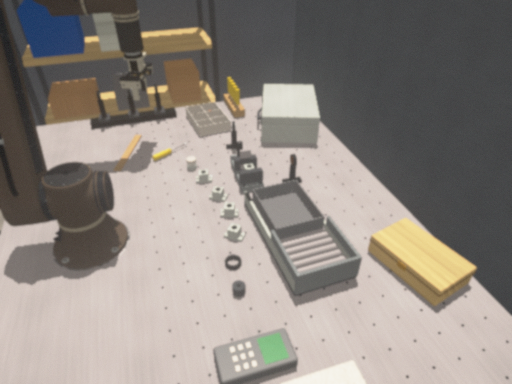

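Run:
```python
from h import *
s=np.load('pics/top0.npz');W=cloud(s);np.set_printoptions(precision=3,suppress=True)
z=W[...,2]
# colorized height map
h=np.clip(z/0.15,0,1);h=np.nan_to_num(h)
im=cv2.applyColorMap((h*255).astype(np.uint8),cv2.COLORMAP_JET)
cv2.imwrite('pics/hm0.png',im)
for v in range(0,384,48):
  print([tuple(np.round(W[v,u],2)) for u in range(0,512,128)])
```

```text
[(np.float64(1.61), np.float64(1.21), np.float64(-0.53)), (np.float64(1.6), np.float64(0.56), np.float64(-0.51)), (np.float64(1.6), np.float64(-0.08), np.float64(-0.52)), (np.float64(1.6), np.float64(-0.72), np.float64(-0.53))]
[(np.float64(1.1), np.float64(0.87), np.float64(0.0)), (np.float64(1.1), np.float64(0.4), np.float64(-0.0)), (np.float64(1.09), np.float64(-0.07), np.float64(0.0)), (np.float64(1.06), np.float64(-0.52), np.float64(0.06))]
[(np.float64(0.91), np.float64(0.86), np.float64(0.0)), (np.float64(0.9), np.float64(0.39), np.float64(0.02)), (np.float64(0.91), np.float64(-0.07), np.float64(-0.0)), (np.float64(0.91), np.float64(-0.53), np.float64(0.0))]
[(np.float64(0.71), np.float64(0.8), np.float64(0.09)), (np.float64(0.73), np.float64(0.39), np.float64(-0.0)), (np.float64(0.72), np.float64(-0.07), np.float64(0.05)), (np.float64(0.73), np.float64(-0.52), np.float64(-0.0))]
[(np.float64(0.56), np.float64(0.83), np.float64(0.01)), (np.float64(0.56), np.float64(0.38), np.float64(-0.0)), (np.float64(0.55), np.float64(-0.07), np.float64(0.07)), (np.float64(0.56), np.float64(-0.52), np.float64(-0.0))]
[(np.float64(0.39), np.float64(0.82), np.float64(-0.0)), (np.float64(0.39), np.float64(0.38), np.float64(0.0)), (np.float64(0.39), np.float64(-0.07), np.float64(0.0)), (np.float64(0.39), np.float64(-0.51), np.float64(0.0))]
[(np.float64(0.25), np.float64(0.59), np.float64(0.4)), (np.float64(0.23), np.float64(0.37), np.float64(0.0)), (np.float64(0.23), np.float64(-0.07), np.float64(-0.0)), (np.float64(0.23), np.float64(-0.5), np.float64(0.01))]
[(np.float64(0.07), np.float64(0.8), np.float64(-0.0)), (np.float64(0.07), np.float64(0.36), np.float64(0.0)), (np.float64(0.07), np.float64(-0.07), np.float64(0.02)), (np.float64(0.07), np.float64(-0.49), np.float64(0.0))]
```

View pics/hm0.png

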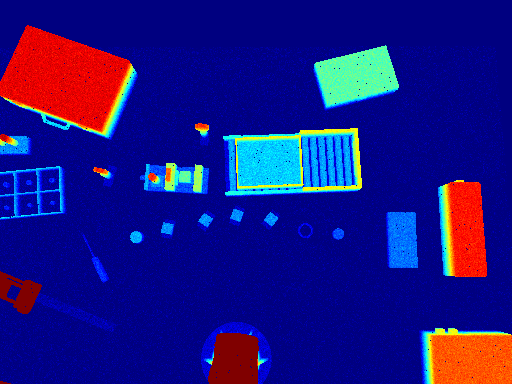

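The top view shows the vise at (177,179), opening left towards world +y, with the post at (154,178). There are four table blocks at (168,228), (206,221), (237,216) and (271,220). The tote is at (270,162) and the bay is to its right, at world −y.

```bash
cat > m.py <<'E'
from h import *
np.set_printoptions(precision=4,suppress=True)
def comp(W,uv,r,zlo,zhi):
    """points in pixel box around uv within height range; largest connected comp"""
    u,v=uv; m=np.zeros(W.shape[:2],np.uint8)
    z=W[...,2]; sub=(z>zlo)&(z<zhi)
    m[max(0,v-r):v+r,max(0,u-r):u+r]=sub[max(0,v-r):v+r,max(0,u-r):u+r]
    n,l,st,c=cv2.connectedComponentsWithStats(m,connectivity=4)
    if n<2: return None
    k=1+np.argmax(st[1:,4]); return W[l==k]
def rect(P):
    (c,wh,a)=cv2.minAreaRect((P[:,:2]*1000).astype(np.float32)); return np.array(c),np.array(wh),a
E
python3 - <<'E'
from m import *
s=dict(np.load('pics/top0.npz'));W=cloud(s)
im=s['image'][:,:,::-1]
a=cv2.resize(im[130:250,130:290],None,fx=5,fy=5,interpolation=cv2.INTER_CUBIC);cv2.imwrite('pics/crop0.png',a)
for uv in [(168,228),(206,221),(237,216),(271,220)]:
    P=comp(W,uv,12,0.03,0.055); print('boss',len(P),P.mean(0)*1000,rect(P))
    P=comp(W,uv,14,0.004,0.055); print('all',len(P),rect(P))
for nm,uv,r,a,b in [('post',(154,178),10,.108,.2),('jaw',(170,178),18,.072,.1),('grip',(170,178),18,.105,.125),('bar+bed',(176,179),45,.02,.2),('fixed',(200,179),14,.07,.1),('blkv',(185,177),9,.055,.078),('tote',(270,162),50,.085,.11),('rail',(292,162),80,.052,.12),('bay',(330,162),60,.085,.12),('floor',(270,162),24,.04,.06)]:
    P=comp(W,uv,r,a,b)
    if P is None: print(nm,None);continue
    print(nm,len(P),P.mean(0)*1000,P.min(0),P.max(0),rect(P))
E
```

```text
boss 119 [429.8099 234.2205  39.511 ] (array([430.2038, 235.0604]), array([36.7824, 35.3311]), 77.80033111572266)
all 222 (array([431.0725, 236.0316]), array([44.9121, 67.3415]), 84.40147399902344)
boss 115 [457.7991 105.0808  40.116 ] (array([458.1521, 105.5196]), array([36.5654, 34.5256]), 56.45280838012695)
all 214 (array([458.335 , 108.4413]), array([47.3494, 67.9935]), 60.658416748046875)
boss 116 [473.9516  -1.1809  39.4534] (array([474.4561,  -1.1809]), array([35.9818, 36.4349]), 70.16561126708984)
all 201 (array([473.9333,  -2.449 ]), array([39.0696, 67.7244]), 70.83942413330078)
boss 114 [ 460.3732 -117.0849   39.8259] (array([ 460.6788, -117.0156]), array([36.0929, 36.277 ]), 51.36011505126953)
all 197 (array([ 461.9908, -119.426 ]), array([39.6256, 69.8958]), 48.97572326660156)
post 53 [591.4091 271.5519 123.5913] [0.5799 0.2604 0.1084] [0.6034 0.2848 0.1332] (array([592.5799, 272.3967]), array([23.8167, 22.5283]), 30.335371017456055)
jaw 178 [598.3039 219.3135  81.5538] [0.5566 0.2045 0.0722] [0.6454 0.2404 0.0993] (array([600.9924, 221.7382]), array([32.3098, 90.0786]), 
[... 653 characters left out ...]
9112548828)
tote 415 [ 652.0425 -112.8555   93.1485] [ 0.5603 -0.2225  0.085 ] [0.7371 0.0027 0.1061] (array([ 648.7239, -109.6711]), array([172.122 , 219.9767]), 2.0525565147399902)
rail 2172 [ 652.6274 -210.6918   77.8144] [ 0.5412 -0.4156  0.052 ] [0.7619 0.045  0.1061] (array([ 652.0453, -185.9314]), array([207.6698, 454.9539]), 2.1280674934387207)
bay 590 [ 657.1895 -344.709    92.8123] [ 0.5505 -0.4156  0.0851] [ 0.7619 -0.2154  0.1024] (array([ 656.0365, -315.4908]), array([206.2632, 195.6512]), 2.031276226043701)
floor 2119 [ 653.5379 -114.2207   49.7935] [ 0.5741 -0.1965  0.0401] [ 0.7329 -0.0337  0.0596] (array([ 653.506 , -115.0894]), array([162.7066, 158.9603]), 89.9608383178711)
```

View pics/crop0.png

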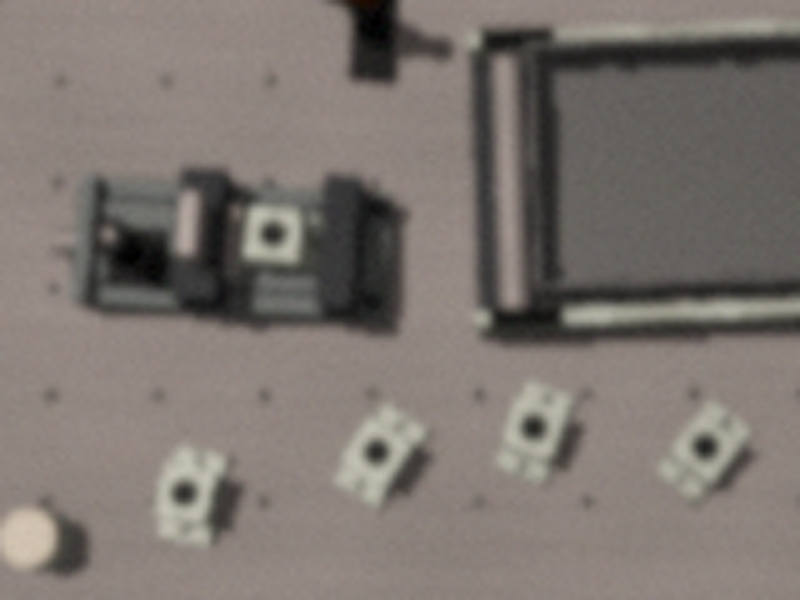

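```bash
cat >> m.py <<'E'
from scipy.spatial.transform import Rotation as Rn
def go(x,y,z,ang=None):
    """print the remaining shift (units of 60mm) and turn (units of 5deg) ; ang = wanted tool y direction deg mod 180"""
    o=ob(); R=Rn.from_euler('xyz',o['orientation'],degrees=True).as_matrix()
    t=R[:,0]; a=np.degrees(np.arctan2(R[1,1],R[0,1]))
    d=(np.array([x,y,z])-o['tool_pos'])/.06
    # level: rotation vector to bring tool x to -z
    lv=np.degrees(np.cross(t,[0,0,-1]))/5
    print('tool x',t,'tool y ang',round(a,2),'j6',round(o['joint_pos'][5],1),'shift units',np.round(d,2),'level',np.round(lv,2))
    if ang is not None:
        da=(ang-a+90)%180-90; print('turn z deg',round(da,2),'units',round(da/5,2))
E
python3 -c "
from m import *
go(.592,.272,.17,-3)"
```

```text
0.1 [0.252  0.6257 0.198 ] [  95.01   89.92 -106.93] [-0.6 -0.7 -0.1] 0.0875
tool x [-0.0004 -0.0014 -1.    ] tool y ang -111.94 j6 -16.5 shift units [ 5.67 -5.9  -0.47] level [ 0.02 -0.    0.  ]
turn z deg -71.06 units -14.21
```

```bash
python3 -m crank '[{"linear":[0.4,-0.42,0],"rot":[0,0,-1],"hand":1},{"linear":[0.4,-0.42,0],"rot":[0,0,-1],"hand":1},{"linear":[0.4,-0.42,0],"rot":[0,0,-1],"hand":1},{"linear":[0.4,-0.42,0],"rot":[0,0,-1],"hand":1},{"linear":[0.4,-0.42,0],"rot":[0,0,-1],"hand":1},{"linear":[0.4,-0.42,0],"rot":[0,0,-1],"hand":1},{"linear":[0.4,-0.42,0],"rot":[0,0,-1],"hand":1},{"linear":[0.4,-0.42,0],"rot":[0,0,-1],"hand":1},{"linear":[0.4,-0.42,0],"rot":[0,0,-1],"hand":1},{"linear":[0.4,-0.42,0],"rot":[0,0,-1],"hand":1},{"linear":[0.4,-0.42,0],"rot":[0,0,-1],"hand":1},{"linear":[0.4,-0.42,0],"rot":[0,0,-1],"hand":1},{"linear":[0.4,-0.42,0],"rot":[0,0,-1],"hand":1},{"linear":[0.4,-0.42,0],"rot":[0,0,-1],"hand":1}]'; python3 -c "
from m import *
go(.592,.272,.085,-3)"
```

```text
clock: 1.85
tool_pos: [0.593, 0.2598, 0.1911]
orientation: [108.1, 89.2, -165.9]
force: [0.8, 0.1, -0.3]
opening: 0.088
1.85 [0.593  0.2598 0.1911] [ 108.09   89.25 -165.93] [ 0.8  0.1 -0.3] 0.088
tool x [-0.0127 -0.0032 -0.9999] tool y ang 175.98 j6 -44.6 shift units [-0.02  0.2  -1.77] level [ 0.04 -0.15  0.  ]
turn z deg 1.02 units 0.2
```

```bash
python3 -m crank '[{"linear":[-0.02,0.2,0],"rot":[0.04,-0.15,0.2],"hand":1},{"linear":[0,0,0],"rot":[0,0,0],"hand":1}]'; python3 -c "
from m import *
go(.592,.272,.08,-3)
s=shot('side','s1');cv2.imwrite('pics/s1c.png',cv2.resize(s['image'][100:240,150:340,::-1],None,fx=4,fy=4))"
```

```text
clock: 2.1
tool_pos: [0.5927, 0.2698, 0.1898]
orientation: [140.4, 89.9, -132.8]
force: [-0.4, 0.1, 0.0]
opening: 0.0874
2.1 [0.5927 0.2698 0.1898] [ 140.4    89.92 -132.83] [-0.4  0.1  0. ] 0.0874
tool x [-0.001  -0.0011 -1.    ] tool y ang 176.77 j6 -44.8 shift units [-0.01  0.04 -1.83] level [ 0.01 -0.01  0.  ]
turn z deg 0.23 units 0.05
```

View pics/s1c.png

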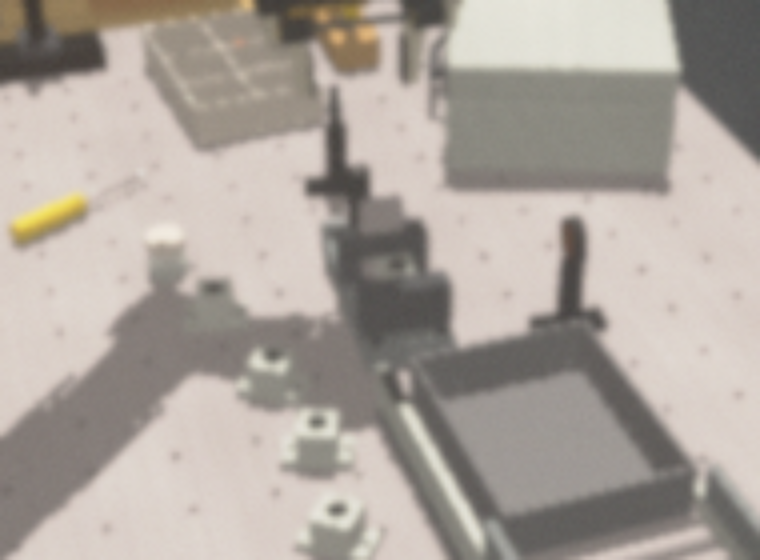

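The post is hidden in the side view, behind the jaw grip at about (380,215). The top measurement is good enough, so I'll descend and grip.

```bash
python3 -m crank '[{"linear":[0,0.04,-0.6],"rot":[0,0,0],"hand":1},{"linear":[0,0,-0.6],"rot":[0,0,0],"hand":1},{"linear":[0,0,-0.6],"rot":[0,0,0],"hand":1},{"linear":[0,0,0],"rot":[0,0,0],"hand":1},{"linear":[0,0,0],"rot":[0,0,0],"hand":0.1},{"linear":[0,0,0],"rot":[0,0,0],"hand":0.1},{"linear":[0,0,0],"rot":[0,0,0],"hand":0.1},{"linear":[0,0,0],"rot":[0,0,0],"hand":0.1},{"linear":[0,0,0],"rot":[0,0,0],"hand":0.1},{"linear":[0,0,0],"rot":[0,0,0],"hand":0.1},{"linear":[0,0,0],"rot":[0,0,0],"hand":0.1},{"linear":[0,0,0],"rot":[0,0,0],"hand":0.1}]'; python3 -c "
from m import *
go(.592,.272,.2,-3)"
```

```text
clock: 3.65
tool_pos: [0.5928, 0.2769, 0.0868]
orientation: [-53.2, 89.6, 34.0]
force: [-0.4, 0.7, 0.5]
opening: 0.024
3.65 [0.5928 0.2769 0.0868] [-53.2   89.57  34.01] [-0.4  0.7  0.5] 0.024
tool x [ 0.0063  0.0042 -1.    ] tool y ang 177.21 j6 -45.0 shift units [-0.01 -0.08  1.89] level [-0.05  0.07  0.  ]
turn z deg -0.21 units -0.04
```

```bash
python3 -m crank '[{"linear":[0,0,0.4],"rot":[0,0,0],"hand":0.1},{"linear":[0,0,0.8],"rot":[0,0,0],"hand":0.1},{"linear":[0,0,0.8],"rot":[0,0,0],"hand":0.1},{"linear":[-0.4,0.35,0],"rot":[0,0,0],"hand":0.1},{"linear":[-0.4,0.35,0],"rot":[0,0,0],"hand":0.1},{"linear":[-0.4,0.35,0],"rot":[0,0,0],"hand":0.1},{"linear":[-0.4,0.35,0],"rot":[0,0,0],"hand":0.1},{"linear":[0,0,0],"rot":[0,0,0],"hand":0.1}]'; python3 -c "
from m import *
go(.50,.36,.058,-3)
s=shot('top','t2');cv2.imwrite('pics/t2c.png',cv2.resize(s['image'][130:280,70:270,::-1],None,fx=4,fy=4))"
```

```text
clock: 4.65
tool_pos: [0.4914, 0.3609, 0.2059]
orientation: [58.0, 89.9, 145.1]
force: [0.2, -1.1, -1.8]
opening: 0.0238
4.65 [0.4914 0.3609 0.2059] [ 58.03  89.93 145.08] [ 0.2 -1.1 -1.8] 0.0238
tool x [-0.0009  0.0007 -1.    ] tool y ang 177.04 j6 -57.5 shift units [ 0.14 -0.02 -2.46] level [-0.01 -0.01 -0.  ]
turn z deg -0.04 units -0.01
```

View pics/t2c.png

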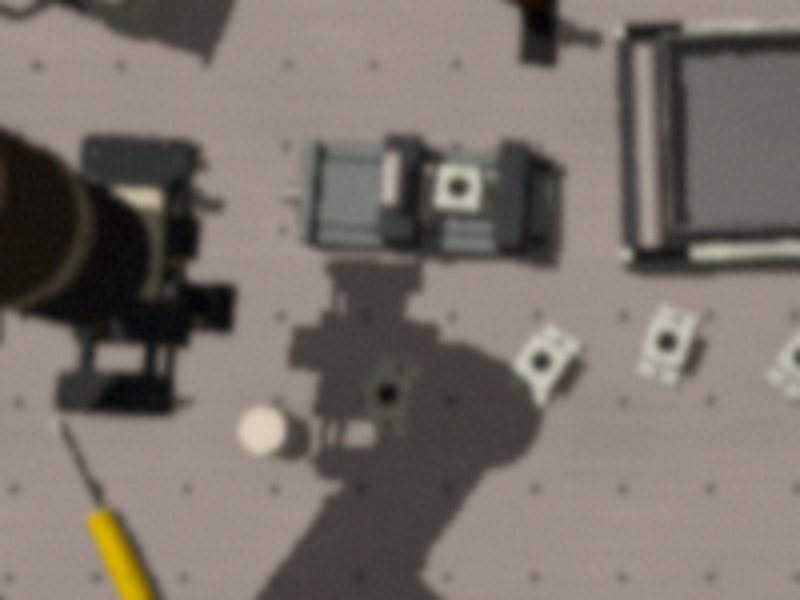

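The post is off the vise bed, which is clear at about (345,190) in the crop. Lowering it to the table.

```bash
python3 -m crank '[{"linear":[0.14,0,-0.7],"rot":[0,0,0],"hand":0.1},{"linear":[0,0,-0.7],"rot":[0,0,0],"hand":0.1},{"linear":[0,0,-0.6],"rot":[0,0,0],"hand":0.1},{"linear":[0,0,-0.2],"rot":[0,0,0],"hand":0.1},{"linear":[0,0,0],"rot":[0,0,0],"hand":0.1}]'; python3 -c "
from m import *
go(.50,.36,.058,-3)"
```

```text
clock: 5.32
tool_pos: [0.5035, 0.3579, 0.071]
orientation: [-44.1, 89.9, 42.8]
force: [0.5, -0.8, -1.5]
opening: 0.0236
5.325 [0.5035 0.3579 0.071 ] [-44.12  89.95  42.77] [ 0.5 -0.8 -1.5] 0.0236
tool x [ 0.0007  0.0006 -1.    ] tool y ang 176.88 j6 -56.6 shift units [-0.06  0.03 -0.22] level [-0.01  0.01  0.  ]
turn z deg 0.12 units 0.02
```

```bash
python3 -m crank '[{"linear":[0,0,-0.1],"rot":[0,0,0],"hand":0.1},{"linear":[0,0,-0.08],"rot":[0,0,0],"hand":0.1},{"linear":[0,0,-0.06],"rot":[0,0,0],"hand":0.1},{"linear":[0,0,0],"rot":[0,0,0],"hand":0.1}]'; python3 -c "
from m import *
go(.50,.36,.058,-3)"
```

```text
clock: 5.82
tool_pos: [0.5055, 0.3596, 0.0596]
orientation: [-40.6, 89.6, 46.3]
force: [-0.0, 0.2, -1.7]
opening: 0.0238
5.825 [0.5055 0.3596 0.0596] [-40.6  89.6  46.3] [-0.   0.2 -1.7] 0.0238
tool x [ 0.0048  0.005  -1.    ] tool y ang 176.9 j6 -56.6 shift units [-0.09  0.01 -0.03] level [-0.06  0.05  0.  ]
turn z deg 0.1 units 0.02
```

```bash
python3 -m crank '[{"linear":[0,0,-0.05],"rot":[0,0,0],"hand":0.1},{"linear":[0,0,0],"rot":[0,0,0],"hand":0.1}]'; python3 -c "
from m import *
go(.50,.36,.058,-3)"
```

```text
clock: 6.08
tool_pos: [0.5057, 0.36, 0.057]
orientation: [-40.7, 89.5, 46.3]
force: [-0.5, -0.4, -1.0]
opening: 0.0237
6.075 [0.5057 0.36   0.057 ] [-40.66  89.54  46.25] [-0.5 -0.4 -1. ] 0.0237
tool x [ 0.0056  0.0058 -1.    ] tool y ang 176.92 j6 -56.6 shift units [-0.1  -0.    0.02] level [-0.07  0.06  0.  ]
turn z deg 0.08 units 0.02
```

```bash
python3 -m crank '[{"linear":[0,0,-0.03],"rot":[0,0,0],"hand":0.1},{"linear":[0,0,0],"rot":[0,0,0],"hand":0.1},{"linear":[0,0,0],"rot":[0,0,0],"hand":0.6},{"linear":[0,0,0],"rot":[0,0,0],"hand":0.6},{"linear":[0,0,0],"rot":[0,0,0],"hand":0.6},{"linear":[0,0,0],"rot":[0,0,0],"hand":0.6},{"linear":[0,0,0.8],"rot":[0,0,0],"hand":0.6},{"linear":[0,0,0.9],"rot":[0,0,0],"hand":0.6},{"linear":[0,0,0.7],"rot":[0,0,0],"hand":0.6}]'; python3 -c "
from m import *
s=shot('top','t3');W=cloud(s)
z=W[...,2]
m=(abs(W[...,0]-.505)<.03)&(abs(W[...,1]-.36)<.035)&(z>.02)&(z<.12);P=W[m];print(len(P),P.mean(0) if len(P) else 0,np.percentile(P[:,2],[50,95]) if len(P) else 0)
s=shot('side','s3')
go(.6006,.222,.1,86.4)"
```

```text
clock: 7.2
tool_pos: [0.5045, 0.3584, 0.2004]
orientation: [-73.3, 89.9, 13.6]
force: [0.6, 0.2, -0.8]
opening: 0.0526
89 [0.5047 0.352  0.0747] [0.0887 0.0989]
7.3 [0.5067 0.3602 0.2042] [-50.07  89.43  36.9 ] [-0.1  0.3 -0.5] 0.0528
tool x [ 0.0079  0.0059 -1.    ] tool y ang 176.97 j6 -56.6 shift units [ 1.57 -2.3  -1.74] level [-0.07  0.09  0.  ]
turn z deg 89.43 units 17.89
```

View pics/s3.png

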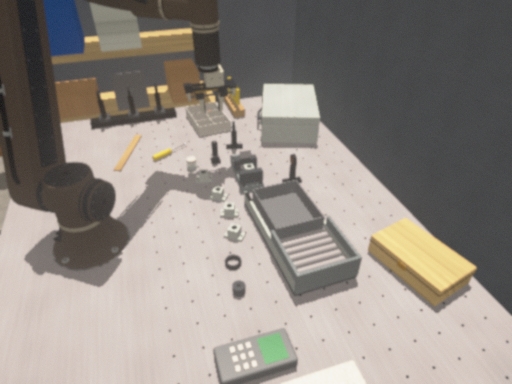

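The post stands on the table at (214,152) with its top at 0.095–0.099 m. Next is the jaw grip.

```bash
python3 -m crank '[{"linear":[0.1,-0.13,0],"rot":[0,0,1],"hand":0.6},{"linear":[0.1,-0.13,0],"rot":[0,0,1],"hand":0.6},{"linear":[0.1,-0.13,0],"rot":[0,0,1],"hand":0.6},{"linear":[0.1,-0.13,0],"rot":[0,0,1],"hand":0.6},{"linear":[0.1,-0.13,0],"rot":[0,0,1],"hand":0.6},{"linear":[0.1,-0.13,0],"rot":[0,0,1],"hand":0.6},{"linear":[0.1,-0.13,0],"rot":[0,0,1],"hand":0.6},{"linear":[0.1,-0.13,0],"rot":[0,0,1],"hand":0.6},{"linear":[0.1,-0.13,0],"rot":[0,0,1],"hand":0.6},{"linear":[0.1,-0.13,0],"rot":[0,0,1],"hand":0.6},{"linear":[0.1,-0.13,0],"rot":[0,0,1],"hand":0.6},{"linear":[0.1,-0.13,0],"rot":[0,0,1],"hand":0.6},{"linear":[0.1,-0.13,0],"rot":[0,0,1],"hand":0.6},{"linear":[0.1,-0.13,0],"rot":[0,0,1],"hand":0.6},{"linear":[0.1,-0.13,0],"rot":[0,0,1],"hand":0.6},{"linear":[0.07,-0.13,0],"rot":[0,0,1],"hand":0.6},{"linear":[0,-0.13,0],"rot":[0,0,1],"hand":0.6},{"linear":[0,-0.1,0],"rot":[0,0,0.9],"hand":0.6},{"linear":[0,0,0],"rot":[0,0,0],"hand":0.6}]'; python3 -c "
from m import *
go(.6006,.222,.09,86.4)"
```

```text
clock: 9.68
tool_pos: [0.6011, 0.2156, 0.1957]
orientation: [-5.3, 89.3, 174.1]
force: [-0.2, 0.2, 0.3]
opening: 0.0528
9.675 [0.6011 0.2156 0.1957] [ -5.3   89.3  174.07] [-0.2  0.2  0.3] 0.0528
tool x [-0.0121  0.0013 -0.9999] tool y ang -90.63 j6 52.7 shift units [-0.01  0.11 -1.76] level [-0.01 -0.14 -0.  ]
turn z deg -2.97 units -0.59
```

```bash
python3 -m crank '[{"linear":[-0.01,0.11,-0.6],"rot":[0,-0.14,-0.59],"hand":0.6},{"linear":[0,0,-0.5],"rot":[0,0,0],"hand":0.6},{"linear":[0,0,-0.4],"rot":[0,0,0],"hand":0.6},{"linear":[0,0,0],"rot":[0,0,0],"hand":0.6}]'; python3 -c "
from m import *
go(.6006,.222,.09,86.4)"
```

```text
clock: 10.18
tool_pos: [0.6005, 0.2232, 0.1032]
orientation: [-119.3, 89.8, 56.6]
force: [-0.5, -0.4, 0.2]
opening: 0.0525
10.175 [0.6005 0.2232 0.1032] [-119.32   89.84   56.55] [-0.5 -0.4  0.2] 0.0525
tool x [ 0.0015  0.0023 -1.    ] tool y ang -94.13 j6 48.1 shift units [ 0.   -0.02 -0.22] level [-0.03  0.02  0.  ]
turn z deg 0.53 units 0.11
```

```bash
python3 -m crank '[{"linear":[0,-0.02,-0.2],"rot":[0,0,0.1],"hand":0.6},{"linear":[0,0,0],"rot":[0,0,0],"hand":0.6},{"linear":[0,0,0],"rot":[0,0,0],"hand":0},{"linear":[0,0,0],"rot":[0,0,0],"hand":0},{"linear":[0,0,0],"rot":[0,0,0],"hand":0},{"linear":[0,0,0],"rot":[0,0,0],"hand":0},{"linear":[0,0,0],"rot":[0,0,0],"hand":0},{"linear":[0,0,0],"rot":[0,0,0],"hand":0}]'; python3 -c "
from m import *
go(.604,.280,.09,86.4)"
```

```text
clock: 11.18
tool_pos: [0.6026, 0.2233, 0.0945]
orientation: [-138.1, 89.5, 38.2]
force: [0.6, -1.0, -1.0]
opening: 0.0011
11.175 [0.6026 0.2233 0.0945] [-138.11   89.51   38.22] [ 0.6 -1.  -1. ] 0.0011
tool x [ 0.0067  0.0053 -1.    ] tool y ang -93.66 j6 48.6 shift units [ 0.02  0.95 -0.08] level [-0.06  0.08  0.  ]
turn z deg 0.06 units 0.01
```

```bash
python3 -c "
from m import *
s=shot('side','s4');cv2.imwrite('pics/s4c.png',cv2.resize(s['image'][100:220,150:300,::-1],None,fx=5,fy=5,interpolation=cv2.INTER_CUBIC))
s=shot('top','t4');cv2.imwrite('pics/t4c.png',cv2.resize(s['image'][130:250,90:250,::-1],None,fx=5,fy=5,interpolation=cv2.INTER_CUBIC))
ob()"
```

```text
11.275 [0.6026 0.2233 0.0945] [-138.05   89.52   38.29] [ 0.5  0.3 -0.3] 0.001
```

View pics/s4c.png

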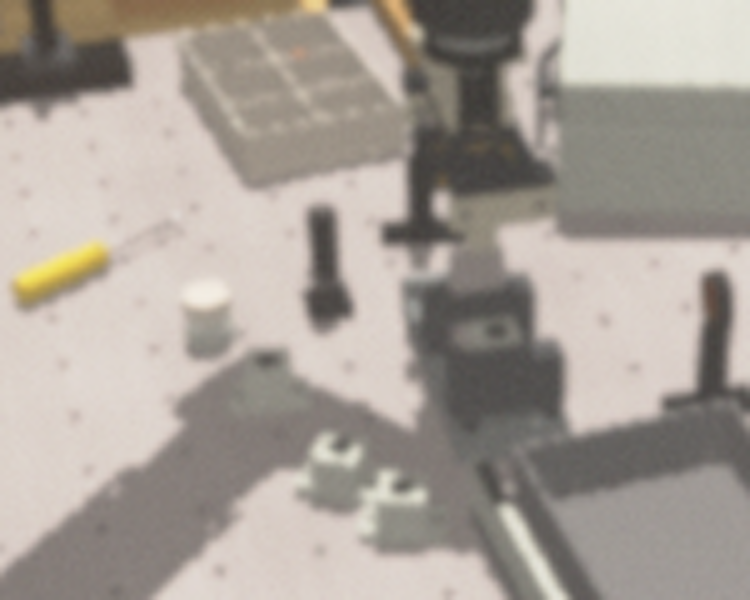

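View pics/t4c.png

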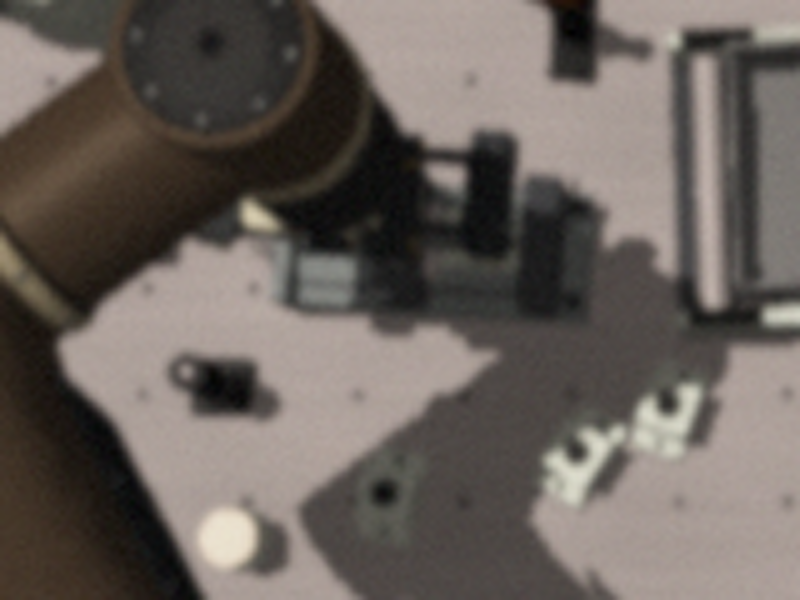

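```bash
python3 -c "
from m import *
s=dict(np.load('pics/s4.npz'));T=s['camera_from_world'];K=s['K']
def px(p):
    q=T@np.append(p,1); return K[0,0]*q[0]/-q[2]+K[0,2], K[1,1]*-q[1]/-q[2]+K[1,2]
for p in [(.6026,.2233,.0945),(.6026,.2233,.118),(.579,.2155,.118),(.622,.2135,.118),(.622,.2135,.082)]:
    print(p,np.round(px(p),1))
W=cloud(s)
for v in range(143,158): print(v,[ '%d,%d,%d'%tuple(W[v,u]*1000) for u in range(238,254,2)])
im=s['image'][130:170,225:270,::-1]
cv2.imwrite('pics/s4d.png',cv2.resize(im,None,fx=14,fy=14,interpolation=cv2.INTER_NEAREST))
"
```

```text
(0.6026, 0.2233, 0.0945) [245.3 154.3]
(0.6026, 0.2233, 0.118) [245.2 149.2]
(0.579, 0.2155, 0.118) [240.  151.1]
(0.622, 0.2135, 0.118) [250.6 149.6]
(0.622, 0.2135, 0.082) [250.7 157.4]
143 ['640,474,0', '559,138,200', '566,137,199', '573,137,198', '583,143,193', '588,136,196', '596,136,194', '603,134,194']
144 ['633,447,11', '557,131,200', '565,135,196', '573,135,195', '579,130,197', '588,136,192', '595,133,192', '602,131,192']
145 ['631,439,11', '558,138,192', '566,136,191', '574,141,187', '580,135,189', '610,208,143', '688,440,0', '697,437,0']
146 ['629,432,10', '637,428,11', '592,233,128', '594,209,141', '600,202,144', '607,200,144', '685,429,1', '693,424,3']
147 ['629,433,4', '636,423,9', '645,422,7', '593,206,139', '601,205,138', '608,202,138', '681,417,4', '691,420,0']
148 ['627,427,3', '636,425,2', '646,427,0', '593,207,134', '601,206,133', '608,204,132', '679,410,3', '689,410,1']
149 ['625,421,1', '633,413,4', '589,223,121', '593,207,129', '600,205,129', '608,204,128', '621,219,117', '686,403,0']
150 ['625,418,-2', '581,223,118', '587,216,121', '597,221,116', '604,217,117'
[... 180 characters left out ...]
2', '578,211,116', '587,216,111', '595,214,111', '603,215,109', '610,212,109', '619,213,107', '680,384,-3']
153 ['615,386,2', '578,213,110', '586,213,109', '595,217,105', '603,215,104', '612,217,102', '619,214,102', '677,372,0']
154 ['594,307,48', '579,218,103', '586,213,104', '594,214,102', '603,217,99', '612,217,97', '618,212,99', '672,359,2']
155 ['594,306,43', '578,216,100', '586,213,100', '593,211,99', '603,215,95', '611,215,94', '620,217,91', '632,230,81']
156 ['592,298,44', '577,212,97', '586,214,95', '595,218,90', '601,211,93', '610,212,91', '620,218,86', '630,221,82']
157 ['574,232,81', '580,221,87', '586,215,89', '594,213,89', '602,212,88', '611,214,85', '619,215,83', '628,215,81']
```

View pics/s4d.png

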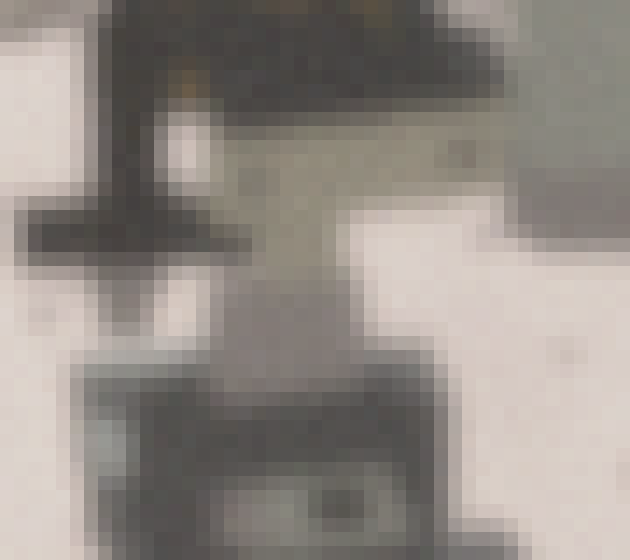

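```bash
python3 -c "
from m import *
for f,c in (('side0',(.252,.626)),('s1',(.5927,.27)),('s3',(.5067,.36)),('s4',(.6026,.2233)),('top0',(.252,.626)),('t2',(.4914,.361))):
    W=cloud(dict(np.load('pics/%s.npz'%f)))
    m=(abs(W[...,0]-c[0])<.09)&(abs(W[...,1]-c[1])<.09)&(W[...,2]>.1)&(W[...,2]<.4)
    P=W[m]; print(f,len(P))
    for lo in np.arange(.1,.32,.01):
        q=P[(P[:,2]>=lo)&(P[:,2]<lo+.01)]
        if len(q): print('  %.2f n%d x %.3f..%.3f y %.3f..%.3f'%(lo,len(q),q[:,0].min(),q[:,0].max(),q[:,1].min(),q[:,1].max()))
"
```

```text
side0 770
  0.22 n3 x 0.230..0.271 y 0.578..0.671
  0.23 n24 x 0.222..0.285 y 0.565..0.671
  0.24 n26 x 0.220..0.283 y 0.564..0.673
  0.25 n24 x 0.221..0.285 y 0.558..0.676
  0.26 n22 x 0.220..0.286 y 0.563..0.676
  0.27 n23 x 0.218..0.286 y 0.556..0.686
  0.28 n15 x 0.219..0.280 y 0.557..0.674
  0.29 n24 x 0.186..0.319 y 0.538..0.688
  0.30 n75 x 0.184..0.322 y 0.537..0.702
  0.31 n83 x 0.185..0.318 y 0.537..0.695
s1 1262
  0.10 n37 x 0.579..0.621 y 0.210..0.269
  0.11 n48 x 0.578..0.622 y 0.211..0.272
  0.12 n27 x 0.580..0.605 y 0.212..0.280
  0.22 n21 x 0.533..0.650 y 0.250..0.268
  0.23 n24 x 0.533..0.650 y 0.253..0.265
  0.24 n22 x 0.533..0.650 y 0.252..0.279
  0.25 n29 x 0.530..0.655 y 0.250..0.267
  0.26 n27 x 0.527..0.656 y 0.251..0.278
  0.27 n22 x 0.527..0.658 y 0.249..0.266
  0.28 n17 x 0.503..0.676 y 0.225..0.299
  0.29 n86 x 0.503..0.676 y 0.223..0.289
  0.30 n130 x 0.504..0.676 y 0.223..0.311
  0.31 n84 x 0.504..0.683 y 0.217..0.302
s3 985
  0.10 n1 x 0.504..0.504 y 0.347..0.347
  0.23 n6 x 0.467..0.538 y 0.345..0.365
  0.24 n22 x 0.465..0.547 y 0.345..0.363
  0.25 n23 
[... 1312 characters left out ...]
0
  0.31 n134 x 0.185..0.292 y 0.537..0.639
t2 1370
  0.14 n1 x 0.479..0.479 y 0.338..0.338
  0.15 n50 x 0.472..0.510 y 0.335..0.366
  0.16 n38 x 0.472..0.510 y 0.335..0.366
  0.17 n11 x 0.479..0.498 y 0.343..0.358
  0.18 n7 x 0.479..0.500 y 0.345..0.354
  0.19 n10 x 0.480..0.502 y 0.342..0.352
  0.20 n7 x 0.479..0.495 y 0.342..0.353
  0.21 n4 x 0.485..0.497 y 0.345..0.348
  0.22 n7 x 0.486..0.502 y 0.343..0.349
  0.23 n11 x 0.485..0.509 y 0.343..0.350
  0.24 n23 x 0.487..0.514 y 0.344..0.364
  0.26 n1 x 0.504..0.504 y 0.353..0.353
  0.27 n1 x 0.507..0.507 y 0.351..0.351
  0.28 n1 x 0.509..0.509 y 0.349..0.349
  0.30 n21 x 0.404..0.576 y 0.318..0.335
  0.31 n143 x 0.403..0.578 y 0.317..0.389
```

The finger tips in the side picture end at about z = 0.122 while the tool reads 0.0945. The fingers therefore closed above the bar, and the real tips sit about 28 mm above the reported TCP. I'll correct for that. Block 3 has also been knocked next to block 2, so I'll re-measure both later.

```bash
python3 -m crank '[{"linear":[0,0,0],"rot":[0,0,0],"hand":0.6},{"linear":[0,0,0],"rot":[0,0,0],"hand":0.6},{"linear":[0,0,0],"rot":[0,0,0],"hand":0.6},{"linear":[0,0,0],"rot":[0,0,0],"hand":0.6},{"linear":[0,0,0],"rot":[-0.05,0.08,0],"hand":0.6},{"linear":[0,0,-0.25],"rot":[0,0,0],"hand":0.6},{"linear":[0,0,-0.2],"rot":[0,0,0],"hand":0.6},{"linear":[0,0,0],"rot":[0,0,0],"hand":0.6}]'; python3 -c "
from m import *
go(.6006,.222,.063,86.4)
s=shot('side','s5');cv2.imwrite('pics/s5c.png',cv2.resize(s['image'][100:180,200:300,::-1],None,fx=7,fy=7,interpolation=cv2.INTER_CUBIC))"
```

```text
clock: 12.28
tool_pos: [0.602, 0.223, 0.0646]
orientation: [6.6, 89.9, -177.0]
force: [0.2, 0.3, -0.7]
opening: 0.0526
12.275 [0.602  0.223  0.0646] [   6.64   89.87 -177.04] [ 0.2  0.3 -0.7] 0.0526
tool x [-0.0022 -0.0001 -1.    ] tool y ang -93.68 j6 48.7 shift units [-0.02 -0.02 -0.03] level [ 0.   -0.02  0.  ]
turn z deg 0.08 units 0.02
```

View pics/s5c.png

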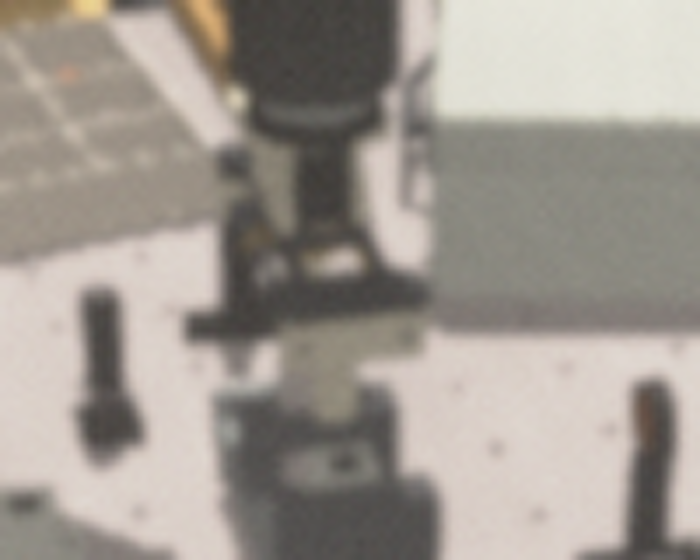

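Now the front finger overlaps the bar (about (335,390) in the crop). Closing.

```bash
python3 -m crank '[{"linear":[0,0,0],"rot":[0,0,0],"hand":0},{"linear":[0,0,0],"rot":[0,0,0],"hand":0},{"linear":[0,0,0],"rot":[0,0,0],"hand":0},{"linear":[0,0,0],"rot":[0,0,0],"hand":0},{"linear":[0,0,0],"rot":[0,0,0],"hand":0},{"linear":[0,0,0],"rot":[0,0,0],"hand":0}]'; python3 -c "
from m import *
go(.6056,.281,.063,86.4)"
```

```text
clock: 13.08
tool_pos: [0.6029, 0.2231, 0.0662]
orientation: [-66.3, 90.0, 110.1]
force: [-0.6, -0.1, -0.4]
opening: 0.014
13.075 [0.6029 0.2231 0.0662] [-66.28  89.97 110.09] [-0.6 -0.1 -0.4] 0.014
tool x [-0.0002  0.0005 -1.    ] tool y ang -93.63 j6 48.7 shift units [ 0.05  0.96 -0.05] level [-0.01 -0.   -0.  ]
turn z deg 0.03 units 0.01
```

```bash
python3 -m crank '[{"linear":[0.01,0.15,0],"rot":[0,0,0],"hand":0},{"linear":[0.01,0.2,0],"rot":[0,0,0],"hand":0},{"linear":[0.01,0.2,0],"rot":[0,0,0],"hand":0},{"linear":[0.01,0.2,0],"rot":[0,0,0],"hand":0},{"linear":[0.01,0.12,0],"rot":[0,0,0],"hand":0},{"linear":[0,0,0],"rot":[0,0,0],"hand":0}]'; python3 -c "
from m import *
go(.6065,.281,.063,86.4)"
```

```text
clock: 13.82
tool_pos: [0.6055, 0.2718, 0.0662]
orientation: [68.4, 89.6, -115.3]
force: [-0.0, 0.6, 0.6]
opening: 0.014
13.825 [0.6055 0.2718 0.0662] [  68.39   89.62 -115.3 ] [-0.   0.6  0.6] 0.014
tool x [-0.0028 -0.006  -1.    ] tool y ang -93.69 j6 45.1 shift units [ 0.02  0.15 -0.05] level [ 0.07 -0.03  0.  ]
turn z deg 0.09 units 0.02
```

```bash
python3 -m crank '[{"linear":[0.01,0.12,0],"rot":[0,0,0],"hand":0},{"linear":[0,0.04,0],"rot":[0,0,0],"hand":0},{"linear":[0,0.02,0],"rot":[0,0,0],"hand":0},{"linear":[0,0,0],"rot":[0,0,0],"hand":0},{"linear":[0,0,0],"rot":[0,0,0],"hand":0}]'; python3 -c "
from m import *
go(.6065,.281,.063,86.4)"
```

```text
clock: 14.45
tool_pos: [0.606, 0.2814, 0.0662]
orientation: [67.6, 89.6, -116.1]
force: [0.3, -2.7, -0.4]
opening: 0.014
14.45 [0.606  0.2814 0.0662] [  67.59   89.59 -116.15] [ 0.3 -2.7 -0.4] 0.014
tool x [-0.0032 -0.0064 -1.    ] tool y ang -93.74 j6 44.5 shift units [ 0.01 -0.01 -0.05] level [ 0.07 -0.04  0.  ]
turn z deg 0.14 units 0.03
```

```bash
python3 -m crank '[{"linear":[0,0,0],"rot":[0,0,0],"hand":0.6},{"linear":[0,0,0],"rot":[0,0,0],"hand":0.6},{"linear":[0,0,0],"rot":[0,0,0],"hand":0.6},{"linear":[0,0,0],"rot":[0.07,-0.04,0],"hand":0.6},{"linear":[0,0,0.8],"rot":[0,0,0],"hand":0.6},{"linear":[0,0,0.8],"rot":[0,0,0],"hand":0.6},{"linear":[0,0.6,0.2],"rot":[0,0,0],"hand":0.6},{"linear":[-0.4,0.6,0],"rot":[0,0,0],"hand":0.6},{"linear":[-0.4,0.6,0],"rot":[0,0,0],"hand":0.6},{"linear":[-0.4,0.6,0],"rot":[0,0,0],"hand":0.6},{"linear":[0,0,0],"rot":[0,0,0],"hand":0.6}]'
python3 - <<'E'
from m import *
ob()
s=shot('top','t6');W=cloud(s)
cv2.imwrite('pics/t6c.png',cv2.resize(s['image'][110:250,90:290,::-1],None,fx=4,fy=4,interpolation=cv2.INTER_CUBIC))
for nm,uv,r,a,b in [('jaw',(157,178),16,.072,.1),('grip',(157,178),16,.105,.125),('fixed',(200,179),14,.07,.1),('blkv',(185,177),9,.055,.078),('tote',(270,162),50,.085,.11)]:
    P=comp(W,uv,r,a,b)
    if P is None: print(nm,None);continue
    print(nm,len(P),P.mean(0)*1000,rect(P))
# blocks: bosses at height 30-50mm on table
m=((W[...,2]>.03)&(W[...,2]<.055)&(W[...,0]<.54)&(W[...,0]>.36)&(W[...,1]<.42)).astype(np.uint8)
n,l,st,c=cv2.connectedComponentsWithStats(m,connectivity=4)
for k in range(1,n):
    if st[k,4]>40: P=W[l==k];print(c[k],st[k,4],P.mean(0)*1000,rect(P))
E
```

```text
clock: 15.82
tool_pos: [0.5315, 0.4301, 0.1781]
orientation: [-105.7, 89.7, 70.4]
force: [-0.5, -0.4, -0.5]
opening: 0.0528
15.825 [0.5315 0.4301 0.1781] [-105.74   89.69   70.37] [-0.5 -0.4 -0.5] 0.0528
jaw 180 [602.2311 278.2641  82.2138] (array([604.7874, 281.0451]), array([29.0461, 90.1126]), 86.15409851074219)
grip 63 [604.3617 280.9543 115.8706] (array([604.1229, 281.8235]), array([15.7678, 43.2909]), 87.10767364501953)
fixed 204 [595.0939 128.5351  79.4011] (array([595.373 , 129.1625]), array([25.4296, 89.2665]), 86.58816528320312)
blkv 122 [602.326  173.6472  69.4747] (array([602.8881, 174.3314]), array([36.791 , 37.1192]), 88.068603515625)
tote 411 [ 651.906  -113.8854   93.4546] (array([ 648.833 , -109.6076]), array([172.4453, 220.1493]), 1.9277487993240356)
[440.8421 220.8045] 133 [ 451.7241 -689.7109   44.2232] (array([ 450.0664, -688.8592]), array([  7.3093, 178.9565]), 89.26774597167969)
[223.4741 210.1983] 116 [489.6882  43.0548  39.8512] (array([489.4168,  43.1719]), array([35.9275, 35.6035]), 71.68172454833984)
[270.6696 218.6609] 115 [ 460.4849 -117.0435   39.7346] (array([ 460.7903, -117.2248]), array([35.6514, 35.2611]), 52.62081527709961)
[401.9584 229.9355] 961 [ 421.7057 -560.2602   35.8542] (array([ 421.9372, -560.8314]), array([ 96.1515, 122.0604]), 89.81128692626953)
[205.1217 219.6348] 115 [457.6821 105.0527  40.1212] (array([458.0869, 105.3473]), array([36.9258, 34.6009]), 56.49916076660156)
[166.819  227.8966] 116 [430.006  234.3066  40.0824] (array([430.104 , 235.0833]), array([36.1352, 35.4399]), 78.3375244140625)
[135.6303 236.6807] 119 [400.4131 337.7457  44.6307] (array([400.946 , 339.1277]), array([37.0662, 39.6829]), 1.8938912153244019)
```

View pics/t6c.png

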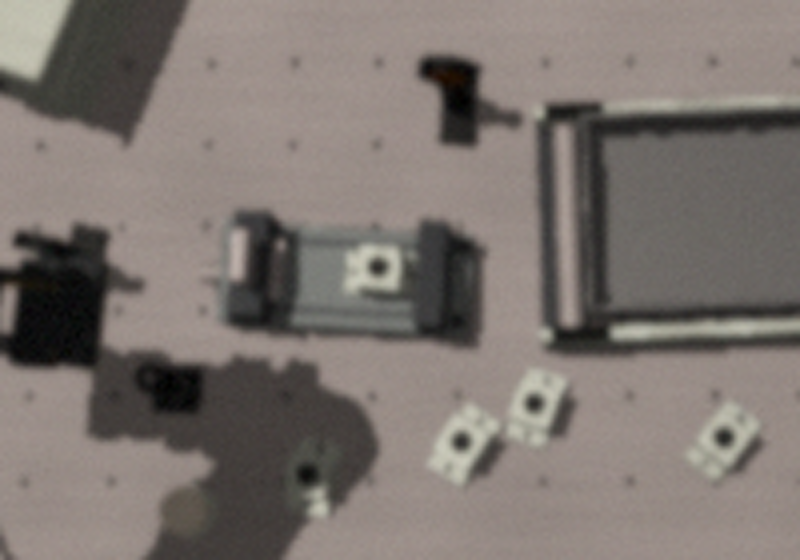

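The jaw is open 59 mm, and the block in the vise is free at (602,174) with a yaw of about 87°. Going for it.

```bash
python3 -m crank '[{"linear":[0.06,-0.23,0],"rot":[0,0,-1],"hand":0.75},{"linear":[0.06,-0.23,0],"rot":[0,0,-1],"hand":0.75},{"linear":[0.06,-0.23,0],"rot":[0,0,-1],"hand":0.75},{"linear":[0.06,-0.23,0],"rot":[0,0,-1],"hand":0.75},{"linear":[0.06,-0.23,0],"rot":[0,0,-1],"hand":0.75},{"linear":[0.06,-0.23,0],"rot":[0,0,-1],"hand":0.75},{"linear":[0.06,-0.23,0],"rot":[0,0,-1],"hand":0.75},{"linear":[0.06,-0.23,0],"rot":[0,0,-1],"hand":0.75},{"linear":[0.06,-0.23,0],"rot":[0,0,-1],"hand":0.75},{"linear":[0.06,-0.23,0],"rot":[0,0,-1],"hand":0.75},{"linear":[0.06,-0.23,0],"rot":[0,0,-1],"hand":0.75},{"linear":[0.06,-0.23,0],"rot":[0,0,-1],"hand":0.75},{"linear":[0.06,-0.23,0],"rot":[0,0,-1],"hand":0.75},{"linear":[0.06,-0.23,0],"rot":[0,0,-1],"hand":0.75},{"linear":[0.06,-0.23,0],"rot":[0,0,-1],"hand":0.75},{"linear":[0.06,-0.23,0],"rot":[0,0,-1],"hand":0.75},{"linear":[0.06,-0.23,0],"rot":[0,0,-1],"hand":0.75},{"linear":[0.06,-0.2,0],"rot":[0,0,-1],"hand":0.75},{"linear":[0,0,0],"rot":[0,0,0],"hand":0.75}]'; python3 -c "
from m import *
go(.6025,.174,.012,-3)"
```

```text
clock: 18.25
tool_pos: [0.6049, 0.1537, 0.1786]
orientation: [-95.0, 89.6, -13.1]
force: [-0.0, 0.8, -0.2]
opening: 0.0661
18.25 [0.6049 0.1537 0.1786] [-95.01  89.64 -13.13] [-0.   0.8 -0.2] 0.0661
tool x [ 0.0062 -0.0014 -1.    ] tool y ang 171.88 j6 -40.6 shift units [-0.04  0.34 -2.78] level [0.02 0.07 0.  ]
turn z deg 5.12 units 1.02
```

```bash
python3 -m crank '[{"linear":[-0.04,0.34,-0.4],"rot":[0.02,0.07,1],"hand":0.75},{"linear":[0,0,-0.6],"rot":[0,0,0],"hand":0.75},{"linear":[0,0,0],"rot":[0,0,0],"hand":0.75}]'; python3 -c "
from m import *
go(.6025,.174,.012,-3)"
```

```text
clock: 18.62
tool_pos: [0.603, 0.1737, 0.1184]
orientation: [-41.7, 89.9, 45.5]
force: [0.6, -0.7, 1.2]
opening: 0.0657
18.625 [0.603  0.1737 0.1184] [-41.72  89.85  45.55] [ 0.6 -0.7  1.2] 0.0657
tool x [ 0.0018  0.0019 -1.    ] tool y ang 177.26 j6 -36.6 shift units [-0.01  0.01 -1.77] level [-0.02  0.02  0.  ]
turn z deg -0.26 units -0.05
```

```bash
python3 -m crank '[{"linear":[0,0,-0.6],"rot":[0,0,0],"hand":0.75},{"linear":[0,0,-0.6],"rot":[0,0,0],"hand":0.75},{"linear":[0,0,-0.3],"rot":[0,0,0],"hand":0.75},{"linear":[0,0,0],"rot":[0,0,0],"hand":0.75}]'; python3 -c "
from m import *
go(.6025,.174,.012,-3)
s=shot('side','s7');cv2.imwrite('pics/s7c.png',cv2.resize(s['image'][100:200,200:300,::-1],None,fx=6,fy=6,interpolation=cv2.INTER_CUBIC))"
```

```text
clock: 19.12
tool_pos: [0.6074, 0.1752, 0.0332]
orientation: [-62.7, 89.4, 24.9]
force: [0.2, -0.8, 0.4]
opening: 0.0657
19.125 [0.6074 0.1752 0.0332] [-62.68  89.36  24.91] [ 0.2 -0.8  0.4] 0.0657
tool x [ 0.0102  0.0047 -0.9999] tool y ang 177.59 j6 -36.3 shift units [-0.08 -0.02 -0.35] level [-0.05  0.12  0.  ]
turn z deg -0.59 units -0.12
```

View pics/s7c.png

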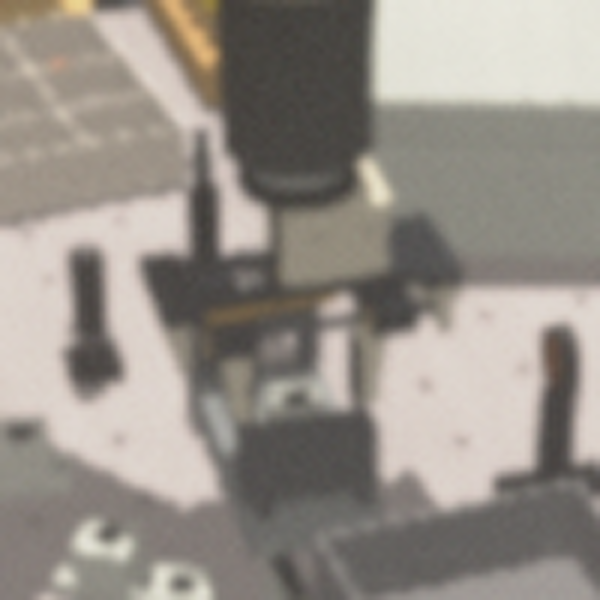

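The fingers straddle the boss at about (295,395) in the crop. Lowering a little more and gripping.

```bash
python3 -m crank '[{"linear":[-0.07,-0.02,-0.15],"rot":[-0.05,0.12,-0.1],"hand":0.75},{"linear":[0,0,-0.12],"rot":[0,0,0],"hand":0.75},{"linear":[0,0,0],"rot":[0,0,0],"hand":0.75},{"linear":[0,0,0],"rot":[0,0,0],"hand":0},{"linear":[0,0,0],"rot":[0,0,0],"hand":0},{"linear":[0,0,0],"rot":[0,0,0],"hand":0},{"linear":[0,0,0],"rot":[0,0,0],"hand":0},{"linear":[0,0,0],"rot":[0,0,0],"hand":0},{"linear":[0,0,0],"rot":[0,0,0],"hand":0}]'; python3 -c "
from m import *
go(.6025,.174,.15,-3)"
```

```text
clock: 20.3
tool_pos: [0.6056, 0.1754, 0.0211]
orientation: [-55.5, 89.6, 31.6]
force: [0.1, -0.4, -0.8]
opening: 0.0354
20.3 [0.6056 0.1754 0.0211] [-55.5   89.64  31.62] [ 0.1 -0.4 -0.8] 0.0354
tool x [ 0.0054  0.0033 -1.    ] tool y ang 177.13 j6 -36.8 shift units [-0.05 -0.02  2.15] level [-0.04  0.06  0.  ]
turn z deg -0.13 units -0.03
```

```bash
python3 -m crank '[{"linear":[0,0,0],"rot":[0,0,0],"hand":0.75},{"linear":[0,0,0],"rot":[0,0,0],"hand":0.75},{"linear":[-0.02,-0.02,-0.18],"rot":[-0.04,0.06,0],"hand":0.75},{"linear":[0,0,0],"rot":[0,0,0],"hand":0.75},{"linear":[0,0,0],"rot":[0,0,0],"hand":0},{"linear":[0,0,0],"rot":[0,0,0],"hand":0},{"linear":[0,0,0],"rot":[0,0,0],"hand":0},{"linear":[0,0,0],"rot":[0,0,0],"hand":0},{"linear":[0,0,0],"rot":[0,0,0],"hand":0},{"linear":[0,0,0],"rot":[0,0,0],"hand":0}]'; python3 -c "
from m import *
go(.6025,.174,.15,-3)"
```

```text
clock: 21.55
tool_pos: [0.6045, 0.1742, 0.0094]
orientation: [-169.6, 90.0, -82.5]
force: [-0.0, -0.5, -1.4]
opening: 0.0358
21.55 [0.6045 0.1742 0.0094] [-169.59   89.98  -82.47] [-0.  -0.5 -1.4] 0.0358
tool x [ 0.     -0.0003 -1.    ] tool y ang 177.13 j6 -36.7 shift units [-0.03 -0.    2.34] level [0. 0. 0.]
turn z deg -0.13 units -0.03
```

```bash
python3 -m crank '[{"linear":[0,0,0.4],"rot":[0,0,0],"hand":0},{"linear":[0,0,0.8],"rot":[0,0,0],"hand":0},{"linear":[0,0,0.8],"rot":[0,0,0],"hand":0},{"linear":[0,0,0.4],"rot":[0,0,0],"hand":0},{"linear":[0.14,-0.6,0],"rot":[0,0,0.5],"hand":0},{"linear":[0.14,-0.6,0],"rot":[0,0,0.5],"hand":0},{"linear":[0.14,-0.6,0],"rot":[0,0,0],"hand":0},{"linear":[0.14,-0.6,0],"rot":[0,0,0],"hand":0},{"linear":[0.14,-0.6,0],"rot":[0,0,0],"hand":0},{"linear":[0.14,-0.6,0],"rot":[0,0,0],"hand":0},{"linear":[0.14,-0.6,0],"rot":[0,0,0],"hand":0},{"linear":[0.14,-0.6,0],"rot":[0,0,0],"hand":0},{"linear":[0.1,-0.6,0],"rot":[0,0,0],"hand":0},{"linear":[0,0,0],"rot":[0,0,0],"hand":0}]'; python3 -c "
from m import *
go(.685,-.1724,.0295,2)
s=shot('side','s8');cv2.imwrite('pics/s8c.png',cv2.resize(s['image'][100:300,200:380,::-1],None,fx=3,fy=3,interpolation=cv2.INTER_CUBIC))"
```

```text
clock: 23.3
tool_pos: [0.675, -0.1597, 0.1554]
orientation: [87.7, 89.7, -180.0]
force: [-1.7, -0.2, -1.1]
opening: 0.0358
23.3 [ 0.675  -0.1597  0.1554] [  87.65   89.7  -179.98] [-1.7 -0.2 -1.1] 0.0358
tool x [-0.0052 -0.     -1.    ] tool y ang -177.63 j6 -0.4 shift units [ 0.17 -0.21 -2.1 ] level [ 0.   -0.06  0.  ]
turn z deg -0.37 units -0.07
```

View pics/s8c.png

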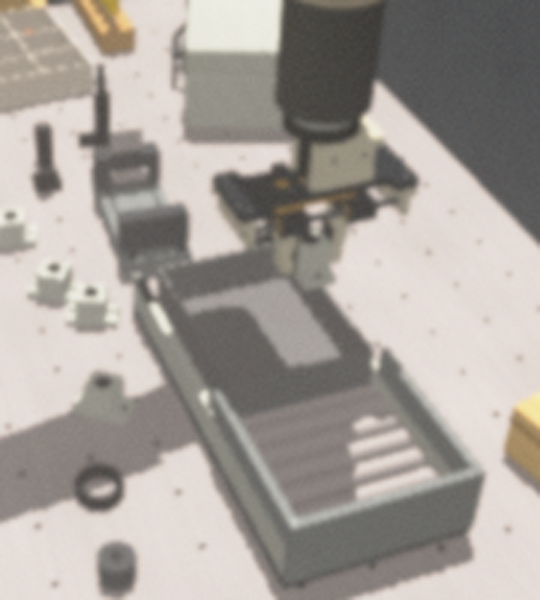

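The block hangs level in the gripper at about (313,265) in the crop. Lowering it into the tote.

```bash
python3 -m crank '[{"linear":[0.17,-0.21,0],"rot":[0,-0.06,-0.07],"hand":0},{"linear":[0,0,0],"rot":[0,0,0],"hand":0},{"linear":[0,0,-0.6],"rot":[0,0,0],"hand":0},{"linear":[0,0,-0.6],"rot":[0,0,0],"hand":0},{"linear":[0,0,-0.4],"rot":[0,0,0],"hand":0},{"linear":[0,0,0],"rot":[0,0,0],"hand":0}]'; python3 -c "
from m import *
go(.685,-.1724,.0295,2)"
```

```text
clock: 24.1
tool_pos: [0.6864, -0.1676, 0.0581]
orientation: [-72.4, 89.9, 19.9]
force: [-0.2, 0.3, -0.5]
opening: 0.0356
24.1 [ 0.6864 -0.1676  0.0581] [-72.37  89.85  19.91] [-0.2  0.3 -0.5] 0.0356
tool x [ 0.0024  0.0009 -1.    ] tool y ang -177.72 j6 0.3 shift units [-0.02 -0.08 -0.48] level [-0.01  0.03  0.  ]
turn z deg -0.28 units -0.06
```

```bash
python3 -m crank '[{"linear":[-0.02,-0.08,-0.2],"rot":[0,0.03,0],"hand":0},{"linear":[0,0,-0.15],"rot":[0,0,0],"hand":0},{"linear":[0,0,-0.05],"rot":[0,0,0],"hand":0},{"linear":[0,0,0],"rot":[0,0,0],"hand":0}]'; python3 -c "
from m import *
go(.685,-.1724,.0295,2)"
```

```text
clock: 24.6
tool_pos: [0.6872, -0.1723, 0.0359]
orientation: [-87.1, 89.8, 5.3]
force: [0.2, -0.5, -1.6]
opening: 0.0357
24.6 [ 0.6872 -0.1723  0.0359] [-87.05  89.76   5.3 ] [ 0.2 -0.5 -1.6] 0.0357
tool x [ 0.0041  0.0004 -1.    ] tool y ang -177.65 j6 0.7 shift units [-0.04 -0.   -0.11] level [-0.    0.05  0.  ]
turn z deg -0.35 units -0.07
```

```bash
python3 -m crank '[{"linear":[-0.02,0,-0.07],"rot":[0,0.05,0],"hand":0},{"linear":[0,0,-0.03],"rot":[0,0,0],"hand":0},{"linear":[0,0,0],"rot":[0,0,0],"hand":0}]'; python3 -c "
from m import *
go(.685,-.1724,.0295,2)"
```

```text
clock: 24.98
tool_pos: [0.6865, -0.1724, 0.0305]
orientation: [-74.0, 89.9, 18.4]
force: [-0.7, -0.3, -1.3]
opening: 0.0358
24.975 [ 0.6865 -0.1724  0.0305] [-73.95  89.95  18.4 ] [-0.7 -0.3 -1.3] 0.0358
tool x [ 0.0008  0.0003 -1.    ] tool y ang -177.65 j6 0.7 shift units [-0.02  0.   -0.02] level [-0.    0.01  0.  ]
turn z deg -0.35 units -0.07
```

```bash
python3 -m crank '[{"linear":[0,0,0],"rot":[0,0,0],"hand":0.53},{"linear":[0,0,0],"rot":[0,0,0],"hand":0.53},{"linear":[0,0,0],"rot":[0,0,0],"hand":0.53},{"linear":[0,0,0.3],"rot":[0,0,0],"hand":0.53},{"linear":[0,0,0.8],"rot":[0,0,0],"hand":0.53},{"linear":[0,0,0.8],"rot":[0,0,0],"hand":0.53},{"linear":[-0.4,0.1,0],"rot":[0,0,1],"hand":0.75},{"linear":[-0.4,0.1,0],"rot":[0,0,1],"hand":0.75},{"linear":[-0.4,0.1,0],"rot":[0,0,1],"hand":0.75},{"linear":[-0.4,0.1,0],"rot":[0,0,1],"hand":0.75},{"linear":[-0.4,0.1,0],"rot":[0,0,1],"hand":0.75},{"linear":[-0.4,0.1,0],"rot":[0,0,1],"hand":0.75},{"linear":[-0.4,0.1,0],"rot":[0,0,1],"hand":0.75},{"linear":[-0.4,0.1,0],"rot":[0,0,1],"hand":0.75},{"linear":[-0.3,0.1,0],"rot":[0,0,1],"hand":0.75},{"linear":[-0.2,0,0],"rot":[0,0,1],"hand":0.75},{"linear":[0,0,0],"rot":[0,0,0],"hand":0.75}]'
cat >> m.py <<'E'
def blocks(W,zf=0.0,box=(.36,.54,-.3,.42)):
    m=((W[...,2]>zf+.03)&(W[...,2]<zf+.055)&(W[...,0]<box[1])&(W[...,0]>box[0])&(W[...,1]>box[2])&(W[...,1]<box[3])).astype(np.uint8)
    n,l,st,c=cv2.connectedComponentsWithStats(m,connectivity=4)
    for k in range(1,n):
        if st[k,4]>40:
            P=W[l==k]; ctr=P.mean(0)
            d=W-ctr; q=W[(np.hypot(d[...,0],d[...,1])<.045)&(W[...,2]>zf+.004)&(W[...,2]<zf+.055)]
            w,V=np.linalg.eigh(np.cov((q[:,:2]-q[:,:2].mean(0)).T)); a=np.degrees(np.arctan2(V[1,0],V[0,0]))%180
            f=q[q[:,2]<zf+.02]; 
            print(c[k].round(),st[k,4],'ctr',np.round(rect(P)[0],1),'boss ang',round(rect(P)[2],1),'pca y-axis',round(a,1),'footctr',np.round(rect(q)[0],1),rect(q)[1].round(0),round(rect(q)[2],1))
E
python3 - <<'E'
from m import *
go(.4607,-.117,-.015,52)
s=shot('top','t9');W=cloud(s)
cv2.imwrite('pics/t9c.png',cv2.resize(s['image'][110:250,150:350,::-1],None,fx=4,fy=4,interpolation=cv2.INTER_CUBIC))
blocks(W)
print('tote');blocks(W,.05,(.56,.74,-.23,.01))
P=comp(W,(270,162),50,.085,.11);print(rect(P))
E
```

```text
clock: 27.1
tool_pos: [0.4628, -0.1183, 0.1699]
orientation: [-125.5, 88.5, 18.5]
force: [0.2, 0.1, 1.2]
opening: 0.0657
27.1 [ 0.4628 -0.1183  0.1699] [-125.54   88.51   18.55] [0.2 0.1 1.2] 0.0657
tool x [ 0.0247  0.0083 -0.9997] tool y ang -125.9 j6 45.1 shift units [-0.03  0.02 -3.08] level [-0.1   0.28  0.  ]
turn z deg -2.1 units -0.42
[136. 237.] 117 ctr [401.1 337.2] boss ang 89.4 pca y-axis 12.2 footctr [401.9 337.8] [77. 85.] 30.4
tote
[269. 149.] 324 ctr [ 651.6 -109.9] boss ang 2.1 pca y-axis 131.0 footctr [ 693.2 -116. ] [86. 76.] 43.6
[287. 150.] 122 ctr [ 686.6 -171.9] boss ang 89.3 pca y-axis 177.7 footctr [ 685.3 -169.8] [86. 82.] 50.1
(array([ 651.6431, -109.8958]), array([168.2895, 220.3902]), 2.1232876777648926)
```

View pics/t9c.png

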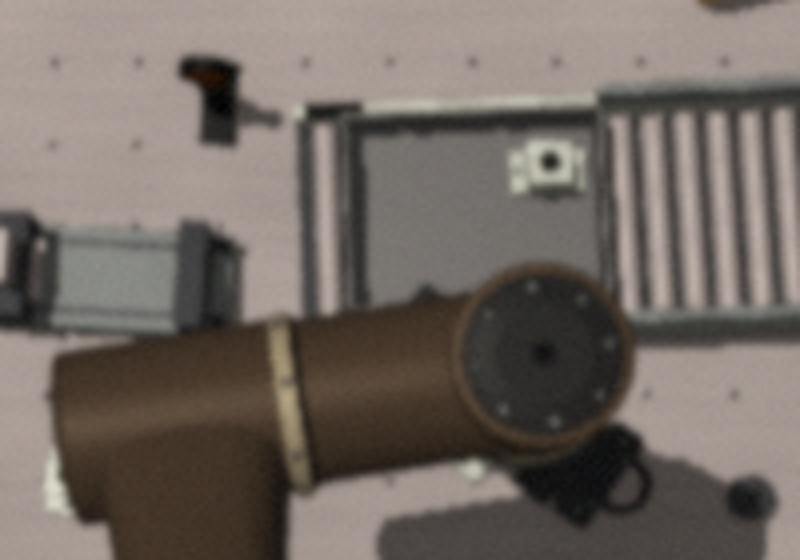

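The first block is flat on the tote floor at (686.6,−171.9), as planned. The arm hides the table blocks, so I'll take orientations from picture t6 and check with the side view.

Run:
```python
from m import *
blocks(cloud(dict(np.load('pics/t6.npz'))))
s=shot('side','s9');print('side');blocks(cloud(s))
cv2.imwrite('pics/s9c.png',cv2.resize(s['image'][140:300,170:330,::-1],None,fx=4,fy=4,interpolation=cv2.INTER_CUBIC))
```

```text
[223. 210.] 116 ctr [489.4  43.2] boss ang 71.7 pca y-axis 53.7 footctr [486.3  42.8] [80. 87.] 21.1
[271. 219.] 115 ctr [ 460.8 -117.2] boss ang 52.6 pca y-axis 55.3 footctr [ 458.1 -120.5] [76. 74.] 44.6
[205. 220.] 115 ctr [458.1 105.3] boss ang 56.5 pca y-axis 47.0 footctr [459.6 105.3] [84. 78.] 44.5
[167. 228.] 116 ctr [430.1 235.1] boss ang 78.3 pca y-axis 75.8 footctr [429.7 233.8] [83. 84.] 12.6
[136. 237.] 119 ctr [400.9 339.1] boss ang 1.9 pca y-axis 135.7 footctr [400.1 338.5] [82. 83.] 18.3
side
[191. 160.] 70 ctr [399.1 334.6] boss ang 16.1 pca y-axis 76.2 footctr [399.8 329.7] [53. 81.] 58.9
[203. 172.] 60 ctr [428.5 233. ] boss ang 78.8 pca y-axis 119.1 footctr [421.1 232.1] [71. 47.] 78.0
[217. 191.] 61 ctr [452.9  96.5] boss ang 59.8 pca y-axis 51.9 footctr [441.7  89. ] [64. 68.] 75.5
[231. 199.] 59 ctr [488.4  41.6] boss ang 67.5 pca y-axis 82.4 footctr [492.  38.] [76. 77.] 23.5
[234. 228.] 110 ctr [ 459.5 -119.4] boss ang 53.4 pca y-axis 69.6 footctr [ 460.5 -121.4] [64. 64.] 35.7
```

View pics/s9c.png

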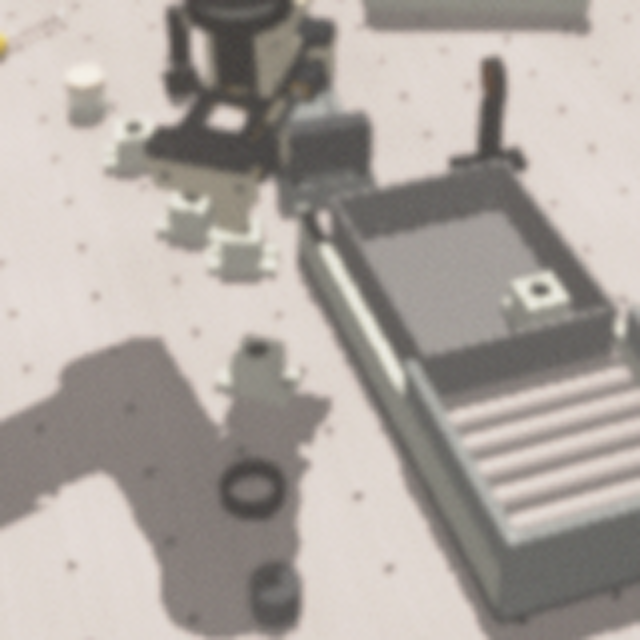

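Block 4 stands undisturbed at about (258,370) in the crop. Descending on it at (461,−117.5), 52.5°.

```bash
python3 -m crank '[{"linear":[-0.03,0.02,-0.4],"rot":[-0.1,0.28,-0.3],"hand":0.75},{"linear":[0,0,-0.6],"rot":[0,0,0],"hand":0.75},{"linear":[0,0,-0.6],"rot":[0,0,0],"hand":0.75},{"linear":[0,0,-0.6],"rot":[0,0,0],"hand":0.75},{"linear":[0,0,0],"rot":[0,0,0],"hand":0.75}]'; python3 -c "
from m import *
go(.461,-.1175,-.015,52.5)"
```

```text
clock: 27.82
tool_pos: [0.4664, -0.1174, 0.0361]
orientation: [-169.2, 89.8, -27.3]
force: [0.1, 0.2, 0.8]
opening: 0.066
27.825 [ 0.4664 -0.1174  0.0361] [-169.23   89.75  -27.27] [0.1 0.2 0.8] 0.066
tool x [ 0.0039 -0.002  -1.    ] tool y ang -128.04 j6 42.3 shift units [-0.09 -0.   -0.85] level [0.02 0.04 0.  ]
turn z deg 0.54 units 0.11
```

```bash
python3 -m crank '[{"linear":[-0.09,0,-0.35],"rot":[0.02,0.04,0.1],"hand":0.75},{"linear":[0,0,-0.3],"rot":[0,0,0],"hand":0.75},{"linear":[0,0,-0.1],"rot":[0,0,0],"hand":0.75},{"linear":[0,0,0],"rot":[0,0,0],"hand":0.75}]'; python3 -c "
from m import *
go(.461,-.1175,-.016,52.5)"
```

```text
clock: 28.32
tool_pos: [0.4669, -0.1173, -0.0049]
orientation: [-148.4, 89.6, -6.0]
force: [0.0, 0.5, 0.3]
opening: 0.0657
28.325 [ 0.4669 -0.1173 -0.0049] [-148.35   89.6    -5.97] [0.  0.5 0.3] 0.0657
tool x [ 0.007  -0.0007 -1.    ] tool y ang -127.62 j6 42.8 shift units [-0.1  -0.   -0.19] level [0.01 0.08 0.  ]
turn z deg 0.12 units 0.02
```

```bash
python3 -m crank '[{"linear":[-0.1,0,-0.14],"rot":[0,0.08,0],"hand":0.75},{"linear":[0,0,0],"rot":[0,0,0],"hand":0.75},{"linear":[-0.03,0,0],"rot":[0,0,0],"hand":0.75},{"linear":[0,0,0],"rot":[0,0,0],"hand":0},{"linear":[0,0,0],"rot":[0,0,0],"hand":0},{"linear":[0,0,0],"rot":[0,0,0],"hand":0},{"linear":[0,0,0],"rot":[0,0,0],"hand":0},{"linear":[0,0,0],"rot":[0,0,0],"hand":0},{"linear":[0,0,0],"rot":[0,0,0],"hand":0}]'; python3 -c "
from m import *
go(.461,-.1175,.16,52.5)"
```

```text
clock: 29.45
tool_pos: [0.4603, -0.1172, -0.0115]
orientation: [-150.5, 89.8, -8.1]
force: [-0.1, 0.5, 0.4]
opening: 0.0355
29.45 [ 0.4603 -0.1172 -0.0115] [-150.51   89.82   -8.13] [-0.1  0.5  0.4] 0.0355
tool x [ 0.0031 -0.0004 -1.    ] tool y ang -127.62 j6 42.7 shift units [ 0.01 -0.01  2.86] level [0.01 0.04 0.  ]
turn z deg 0.12 units 0.02
```

```bash
python3 -m crank '[{"linear":[0,0,0.4],"rot":[0,0,0],"hand":0},{"linear":[0,0,0.8],"rot":[0,0,0],"hand":0},{"linear":[0,0,0.8],"rot":[0,0,0],"hand":0},{"linear":[0,0,0.8],"rot":[0,0,0],"hand":0},{"linear":[0.27,-0.1,0.1],"rot":[0,0,-1],"hand":0},{"linear":[0.27,-0.1,0],"rot":[0,0,-1],"hand":0},{"linear":[0.27,-0.1,0],"rot":[0,0,-1],"hand":0},{"linear":[0.27,-0.1,0],"rot":[0,0,-1],"hand":0},{"linear":[0.27,-0.1,0],"rot":[0,0,-1],"hand":0},{"linear":[0.27,-0.1,0],"rot":[0,0,-1],"hand":0},{"linear":[0.27,-0.1,0],"rot":[0,0,-1],"hand":0},{"linear":[0.27,-0.1,0],"rot":[0,0,-1],"hand":0},{"linear":[0.27,-0.1,0],"rot":[0,0,-1],"hand":0},{"linear":[0.2,-0.1,0],"rot":[0,0,-1],"hand":0},{"linear":[0,0,0],"rot":[0,0,0],"hand":0},{"linear":[0,0,0],"rot":[0,0,0],"hand":0}]'; python3 -c "
from m import *
go(.617,-.1747,.0385,2)"
```

```text
clock: 31.45
tool_pos: [0.6157, -0.1778, 0.1618]
orientation: [54.1, 89.5, 144.8]
force: [0.6, -0.1, -1.9]
opening: 0.0358
31.45 [ 0.6157 -0.1778  0.1618] [ 54.11  89.49 144.85] [ 0.6 -0.1 -1.9] 0.0358
tool x [-0.0073  0.0051 -1.    ] tool y ang -179.26 j6 -0.2 shift units [ 0.02  0.05 -2.05] level [-0.06 -0.08 -0.  ]
turn z deg 1.26 units 0.25
```

```bash
python3 -m crank '[{"linear":[0.02,0.05,0],"rot":[-0.06,-0.08,0.25],"hand":0},{"linear":[0,0,-0.6],"rot":[0,0,0],"hand":0},{"linear":[0,0,-0.6],"rot":[0,0,0],"hand":0},{"linear":[0,0,-0.3],"rot":[0,0,0],"hand":0},{"linear":[0,0,0],"rot":[0,0,0],"hand":0}]'; python3 -c "
from m import *
go(.617,-.1747,.0385,2)"
```

```text
clock: 32.08
tool_pos: [0.616, -0.1728, 0.0716]
orientation: [-103.6, 89.7, -11.0]
force: [0.1, 0.1, -0.8]
opening: 0.0353
32.075 [ 0.616  -0.1728  0.0716] [-103.6    89.74  -11.  ] [ 0.1  0.1 -0.8] 0.0353
tool x [ 0.0044 -0.0009 -1.    ] tool y ang -177.4 j6 0.7 shift units [ 0.02 -0.03 -0.55] level [0.01 0.05 0.  ]
turn z deg -0.6 units -0.12
```

```bash
python3 -m crank '[{"linear":[0,-0.03,-0.25],"rot":[0,0.05,-0.1],"hand":0},{"linear":[0,0,-0.2],"rot":[0,0,0],"hand":0},{"linear":[0,0,0],"rot":[0,0,0],"hand":0}]'; python3 -c "
from m import *
go(.617,-.1747,.0385,2)"
```

```text
clock: 32.45
tool_pos: [0.6171, -0.1744, 0.0451]
orientation: [-113.5, 89.8, -21.3]
force: [-0.3, 0.5, -1.6]
opening: 0.0358
32.45 [ 0.6171 -0.1744  0.0451] [-113.49   89.81  -21.31] [-0.3  0.5 -1.6] 0.0358
tool x [ 0.0031 -0.0012 -1.    ] tool y ang -177.82 j6 0.4 shift units [-0.   -0.01 -0.11] level [0.01 0.04 0.  ]
turn z deg -0.18 units -0.04
```

```bash
python3 -m crank '[{"linear":[0,0,-0.07],"rot":[0,0.03,0],"hand":0},{"linear":[0,0,-0.04],"rot":[0,0,0],"hand":0},{"linear":[0,0,0],"rot":[0,0,0],"hand":0},{"linear":[0,0,0],"rot":[0,0,0],"hand":0.53},{"linear":[0,0,0],"rot":[0,0,0],"hand":0.53},{"linear":[0,0,0],"rot":[0,0,0],"hand":0.53},{"linear":[0,0,0.3],"rot":[0,0,0],"hand":0.53},{"linear":[0,0,0.8],"rot":[0,0,0],"hand":0.53},{"linear":[0,0,0.8],"rot":[0,0,0],"hand":0.53}]'
python3 - <<'E'
from m import *
go(.489,.043,-.012,70)
s=shot('side','s10');W=cloud(s);blocks(W);
cv2.imwrite('pics/s10c.png',cv2.resize(s['image'][140:300,170:330,::-1],None,fx=4,fy=4,interpolation=cv2.INTER_CUBIC))
s=shot('top','t10');W=cloud(s);blocks(W)
E
```

```text
clock: 33.58
tool_pos: [0.6161, -0.1747, 0.1557]
orientation: [120.9, 89.8, -146.9]
force: [1.1, 0.3, 0.3]
opening: 0.0466
33.575 [ 0.6161 -0.1747  0.1557] [ 120.89   89.8  -146.91] [1.1 0.3 0.3] 0.0466
tool x [-0.003  -0.0019 -1.    ] tool y ang -177.79 j6 0.5 shift units [-2.12  3.63 -2.79] level [ 0.02 -0.03  0.  ]
turn z deg 67.79 units 13.56
[191. 160.] 67 ctr [400.5 336.9] boss ang 11.6 pca y-axis 100.0 footctr [396.3 324.5] [68. 71.] 69.0
[203. 173.] 66 ctr [428.3 231.3] boss ang 78.3 pca y-axis 86.4 footctr [425.8 230.7] [52. 80.] 78.5
[218. 190.] 84 ctr [456.5 102.3] boss ang 64.8 pca y-axis 58.5 footctr [450.7  92.9] [62. 80.] 70.9
[230. 198.] 93 ctr [488.8  42.2] boss ang 72.3 pca y-axis 68.5 footctr [490.9  32.7] [76. 70.] 75.9
[167. 228.] 117 ctr [429.9 234.7] boss ang 77.8 pca y-axis 84.9 footctr [429.7 236.5] [82. 74.] 49.2
[136. 237.] 118 ctr [401.  338.1] boss ang 90.0 pca y-axis 70.7 footctr [404.3 340.1] [77. 85.] 39.0
```

View pics/s10c.png

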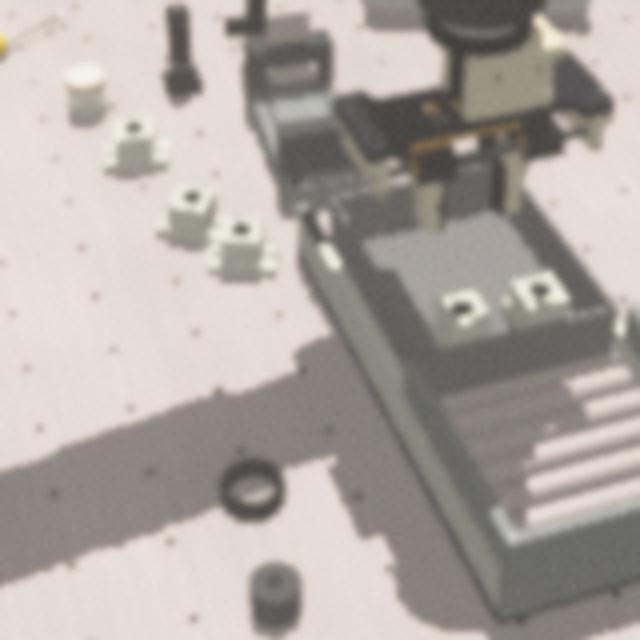

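View pics/t10.png

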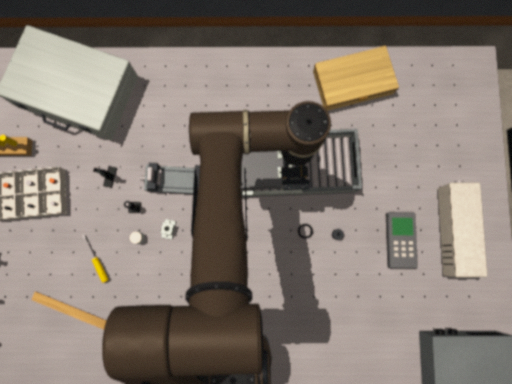

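Two blocks are in the tote, at (462,310) and (540,290) in the crop. Next is block 3 at (489,43), 71°.

```bash
python3 -m crank '[{"linear":[-0.15,0.26,0],"rot":[0,0,1],"hand":0.75},{"linear":[-0.15,0.26,0],"rot":[0,0,1],"hand":0.75},{"linear":[-0.15,0.26,0],"rot":[0,0,1],"hand":0.75},{"linear":[-0.15,0.26,0],"rot":[0,0,1],"hand":0.75},{"linear":[-0.15,0.26,0],"rot":[0,0,1],"hand":0.75},{"linear":[-0.15,0.26,0],"rot":[0,0,1],"hand":0.75},{"linear":[-0.15,0.26,0],"rot":[0,0,1],"hand":0.75},{"linear":[-0.15,0.26,0],"rot":[0,0,1],"hand":0.75},{"linear":[-0.15,0.26,0],"rot":[0,0,1],"hand":0.75},{"linear":[-0.15,0.26,0],"rot":[0,0,1],"hand":0.75},{"linear":[-0.15,0.26,0],"rot":[0,0,1],"hand":0.75},{"linear":[-0.15,0.26,0],"rot":[0,0,1],"hand":0.75},{"linear":[-0.15,0.26,0],"rot":[0,0,1],"hand":0.75},{"linear":[-0.1,0.2,0],"rot":[0,0,0.8],"hand":0.75},{"linear":[0,0,0],"rot":[0,0,0],"hand":0.75},{"linear":[0,0,0],"rot":[0,0,0],"hand":0.75}]'; python3 -c "
from m import *
go(.489,.043,-.012,71)"
```

```text
clock: 35.67
tool_pos: [0.498, 0.0455, 0.1839]
orientation: [-122.6, 87.9, 41.0]
force: [-0.0, -0.5, 0.6]
opening: 0.0655
35.675 [0.498  0.0455 0.1839] [-122.58   87.87   40.97] [-0.  -0.5  0.6] 0.0655
tool x [ 0.0281  0.0244 -0.9993] tool y ang -106.43 j6 46.5 shift units [-0.15 -0.04 -3.27] level [-0.28  0.32  0.  ]
turn z deg -2.57 units -0.51
```

```bash
python3 -m crank '[{"linear":[-0.15,-0.04,0],"rot":[-0.28,0.32,-0.5],"hand":0.75},{"linear":[0,0,-0.6],"rot":[0,0,0],"hand":0.75},{"linear":[0,0,-0.6],"rot":[0,0,0],"hand":0.75},{"linear":[0,0,-0.6],"rot":[0,0,0],"hand":0.75},{"linear":[0,0,-0.3],"rot":[0,0,0],"hand":0.75},{"linear":[0,0,0],"rot":[0,0,0],"hand":0.75}]'; python3 -c "
from m import *
go(.489,.043,-.012,71)"
```

```text
clock: 36.42
tool_pos: [0.4912, 0.0404, 0.0569]
orientation: [-169.8, 89.8, -9.4]
force: [0.4, 0.6, 0.8]
opening: 0.0658
36.425 [0.4912 0.0404 0.0569] [-169.82   89.76   -9.43] [0.4 0.6 0.8] 0.0658
tool x [ 0.0042 -0.0007 -1.    ] tool y ang -109.6 j6 42.5 shift units [-0.04  0.04 -1.15] level [0.01 0.05 0.  ]
turn z deg 0.6 units 0.12
```

```bash
python3 -m crank '[{"linear":[-0.04,0.04,-0.5],"rot":[0,0.05,0.1],"hand":0.75},{"linear":[0,0,-0.4],"rot":[0,0,0],"hand":0.75},{"linear":[0,0,-0.1],"rot":[0,0,0],"hand":0.75},{"linear":[0,0,0],"rot":[0,0,0],"hand":0.75}]'; python3 -c "
from m import *
go(.489,.043,-.012,71)"
```

```text
clock: 36.92
tool_pos: [0.4929, 0.0433, -0.0001]
orientation: [-149.0, 89.6, 11.8]
force: [-0.6, 0.5, 0.7]
opening: 0.0655
36.925 [ 0.4929  0.0433 -0.0001] [-149.     89.64   11.77] [-0.6  0.5  0.7] 0.0655
tool x [ 0.0061  0.0013 -1.    ] tool y ang -109.22 j6 42.7 shift units [-0.07 -0.   -0.2 ] level [-0.01  0.07  0.  ]
turn z deg 0.22 units 0.04
```

```bash
python3 -m crank '[{"linear":[-0.08,0,-0.15],"rot":[0,0.07,0.04],"hand":0.75},{"linear":[0,0,0],"rot":[0,0,0],"hand":0.75},{"linear":[-0.01,0,-0.02],"rot":[0,0,0],"hand":0.75},{"linear":[0,0,0],"rot":[0,0,0],"hand":0},{"linear":[0,0,0],"rot":[0,0,0],"hand":0},{"linear":[0,0,0],"rot":[0,0,0],"hand":0},{"linear":[0,0,0],"rot":[0,0,0],"hand":0},{"linear":[0,0,0],"rot":[0,0,0],"hand":0},{"linear":[0,0,0],"rot":[0,0,0],"hand":0}]'; python3 -c "
from m import *
go(.6806,-.0445,.16,2)"
```

```text
clock: 38.05
tool_pos: [0.489, 0.044, -0.0082]
orientation: [-120.6, 89.7, 40.4]
force: [0.4, -0.4, 0.2]
opening: 0.0359
38.05 [ 0.489   0.044  -0.0082] [-120.62   89.72   40.38] [ 0.4 -0.4  0.2] 0.0359
tool x [ 0.0037  0.0032 -1.    ] tool y ang -109.0 j6 43.0 shift units [ 3.19 -1.48  2.8 ] level [-0.04  0.04  0.  ]
turn z deg -69.0 units -13.8
```

```bash
python3 -m crank '[{"linear":[0,0,0.4],"rot":[0,0,0],"hand":0},{"linear":[0,0,0.8],"rot":[0,0,0],"hand":0},{"linear":[0,0,0.8],"rot":[0,0,0],"hand":0},{"linear":[0,0,0.8],"rot":[0,0,0],"hand":0},{"linear":[0.23,-0.11,0.1],"rot":[0,0,-1],"hand":0},{"linear":[0.23,-0.11,0],"rot":[0,0,-1],"hand":0},{"linear":[0.23,-0.11,0],"rot":[0,0,-1],"hand":0},{"linear":[0.23,-0.11,0],"rot":[0,0,-1],"hand":0},{"linear":[0.23,-0.11,0],"rot":[0,0,-1],"hand":0},{"linear":[0.23,-0.11,0],"rot":[0,0,-1],"hand":0},{"linear":[0.23,-0.11,0],"rot":[0,0,-1],"hand":0},{"linear":[0.23,-0.11,0],"rot":[0,0,-1],"hand":0},{"linear":[0.23,-0.11,0],"rot":[0,0,-1],"hand":0},{"linear":[0.23,-0.1,0],"rot":[0,0,-1],"hand":0},{"linear":[0.23,-0.1,0],"rot":[0,0,-1],"hand":0},{"linear":[0.23,-0.1,0],"rot":[0,0,-1],"hand":0},{"linear":[0.23,-0.1,0],"rot":[0,0,-1],"hand":0},{"linear":[0.2,-0.1,0],"rot":[0,0,-0.8],"hand":0},{"linear":[0,0,0],"rot":[0,0,0],"hand":0},{"linear":[0,0,0],"rot":[0,0,0],"hand":0}]'; python3 -c "
from m import *
go(.6806,-.0445,.0418,2)"
```

```text
clock: 40.55
tool_pos: [0.6772, -0.049, 0.1623]
orientation: [56.7, 89.4, 146.4]
force: [0.2, -0.6, -1.7]
opening: 0.0358
40.55 [ 0.6772 -0.049   0.1623] [ 56.7   89.35 146.36] [ 0.2 -0.6 -1.7] 0.0358
tool x [-0.0094  0.0062 -0.9999] tool y ang 179.66 j6 -12.1 shift units [ 0.06  0.07 -2.01] level [-0.07 -0.11 -0.  ]
turn z deg 2.34 units 0.47
```

```bash
python3 -m crank '[{"linear":[0.06,0.07,0],"rot":[-0.07,-0.11,0.47],"hand":0},{"linear":[0,0,-0.6],"rot":[0,0,0],"hand":0},{"linear":[0,0,-0.6],"rot":[0,0,0],"hand":0},{"linear":[0,0,-0.3],"rot":[0,0,0],"hand":0},{"linear":[0,0,0],"rot":[0,0,0],"hand":0}]'; python3 -c "
from m import *
go(.6806,-.0445,.0418,2)"
```

```text
clock: 41.18
tool_pos: [0.6806, -0.042, 0.072]
orientation: [-97.4, 89.7, -4.5]
force: [0.8, 0.7, -1.5]
opening: 0.0361
41.175 [ 0.6806 -0.042   0.072 ] [-97.42  89.7   -4.54] [ 0.8  0.7 -1.5] 0.0361
tool x [ 0.0052 -0.0004 -1.    ] tool y ang -177.13 j6 -10.0 shift units [ 0.   -0.04 -0.5 ] level [0.   0.06 0.  ]
turn z deg -0.87 units -0.17
```

```bash
python3 -m crank '[{"linear":[0,-0.04,-0.25],"rot":[0,0.06,-0.17],"hand":0},{"linear":[0,0,-0.15],"rot":[0,0,0],"hand":0},{"linear":[0,0,0],"rot":[0,0,0],"hand":0}]'; python3 -c "
from m import *
go(.6806,-.0445,.0418,2)"
```

```text
clock: 41.55
tool_pos: [0.6818, -0.0439, 0.0487]
orientation: [-96.9, 89.8, -4.8]
force: [1.0, -0.4, -0.9]
opening: 0.0357
41.55 [ 0.6818 -0.0439  0.0487] [-96.9   89.83  -4.79] [ 1.  -0.4 -0.9] 0.0357
tool x [ 0.003  -0.0003 -1.    ] tool y ang -177.89 j6 -10.6 shift units [-0.02 -0.01 -0.12] level [0.   0.03 0.  ]
turn z deg -0.11 units -0.02
```

```bash
python3 -m crank '[{"linear":[-0.02,0,-0.08],"rot":[0,0.03,0],"hand":0},{"linear":[0,0,-0.04],"rot":[0,0,0],"hand":0},{"linear":[0,0,0],"rot":[0,0,0],"hand":0},{"linear":[0,0,0],"rot":[0,0,0],"hand":0.53},{"linear":[0,0,0],"rot":[0,0,0],"hand":0.53},{"linear":[0,0,0],"rot":[0,0,0],"hand":0.53},{"linear":[0,0,0.3],"rot":[0,0,0],"hand":0.53},{"linear":[0,0,0.8],"rot":[0,0,0],"hand":0.53},{"linear":[0,0,0.8],"rot":[0,0,0],"hand":0.53}]'
python3 - <<'E'
from m import *
go(.458,.105,-.012,56.5)
s=shot('side','s11');W=cloud(s);blocks(W);
cv2.imwrite('pics/s11c.png',cv2.resize(s['image'][140:300,170:330,::-1],None,fx=4,fy=4,interpolation=cv2.INTER_CUBIC))
s=shot('top','t11');W=cloud(s);blocks(W)
E
```

```text
clock: 42.68
tool_pos: [0.6796, -0.0444, 0.1586]
orientation: [116.7, 89.8, -151.1]
force: [0.7, -0.0, -0.5]
opening: 0.0463
42.675 [ 0.6796 -0.0444  0.1586] [ 116.74   89.81 -151.12] [ 0.7 -0.  -0.5] 0.0463
tool x [-0.0028 -0.0016 -1.    ] tool y ang -177.86 j6 -10.5 shift units [-3.69  2.49 -2.84] level [ 0.02 -0.03  0.  ]
turn z deg 54.36 units 10.87
[191. 160.] 69 ctr [397.6 335.4] boss ang 80.2 pca y-axis 108.8 footctr [401.9 336.2] [77. 72.] 52.3
[203. 172.] 63 ctr [428.7 232.6] boss ang 76.9 pca y-axis 86.3 footctr [429.2 225.7] [56. 77.] 74.8
[218. 190.] 81 ctr [456.6 103.1] boss ang 58.6 pca y-axis 79.1 footctr [457.9  98.5] [56. 82.] 81.7
[136. 237.] 117 ctr [401.1 338.2] boss ang 44.0 pca y-axis 37.5 footctr [399.6 337.9] [74. 83.] 33.9
```

View pics/s11c.png

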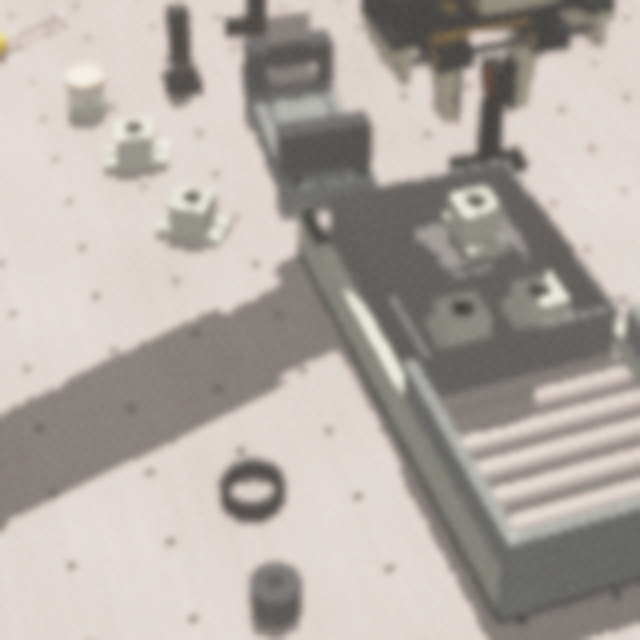

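Three blocks are in. Block 2 is still at (458,105), 57°.

```bash
python3 -m crank '[{"linear":[-0.33,0.21,0],"rot":[0,0,1],"hand":0.75},{"linear":[-0.33,0.21,0],"rot":[0,0,1],"hand":0.75},{"linear":[-0.33,0.21,0],"rot":[0,0,1],"hand":0.75},{"linear":[-0.33,0.21,0],"rot":[0,0,1],"hand":0.75},{"linear":[-0.33,0.21,0],"rot":[0,0,1],"hand":0.75},{"linear":[-0.33,0.21,0],"rot":[0,0,1],"hand":0.75},{"linear":[-0.33,0.21,0],"rot":[0,0,1],"hand":0.75},{"linear":[-0.33,0.21,0],"rot":[0,0,1],"hand":0.75},{"linear":[-0.33,0.21,0],"rot":[0,0,1],"hand":0.75},{"linear":[-0.33,0.21,0],"rot":[0,0,1],"hand":0.75},{"linear":[-0.33,0.21,0],"rot":[0,0,0.4],"hand":0.75},{"linear":[0,0,0],"rot":[0,0,0],"hand":0.75},{"linear":[0,0,0],"rot":[0,0,0],"hand":0.75}]'; python3 -c "
from m import *
go(.458,.105,-.012,57)"
```

```text
clock: 44.4
tool_pos: [0.4639, 0.0985, 0.1831]
orientation: [-105.7, 88.0, 40.3]
force: [0.1, -0.2, 0.5]
opening: 0.0657
44.4 [0.4639 0.0985 0.1831] [-105.67   88.05   40.32] [ 0.1 -0.2  0.5] 0.0657
tool x [ 0.026   0.0221 -0.9994] tool y ang -124.0 j6 20.4 shift units [-0.1   0.11 -3.25] level [-0.25  0.3   0.  ]
turn z deg 1.0 units 0.2
```

```bash
python3 -m crank '[{"linear":[-0.1,0.11,0],"rot":[-0.25,0.3,0.2],"hand":0.75},{"linear":[0,0,-0.6],"rot":[0,0,0],"hand":0.75},{"linear":[0,0,-0.6],"rot":[0,0,0],"hand":0.75},{"linear":[0,0,-0.6],"rot":[0,0,0],"hand":0.75},{"linear":[0,0,-0.3],"rot":[0,0,0],"hand":0.75},{"linear":[0,0,0],"rot":[0,0,0],"hand":0.75}]'; python3 -c "
from m import *
go(.458,.105,-.012,57)"
```

```text
clock: 45.15
tool_pos: [0.4602, 0.1061, 0.0541]
orientation: [79.7, 89.6, -133.3]
force: [-0.5, 0.0, -0.8]
opening: 0.0658
45.15 [0.4602 0.1061 0.0541] [  79.65   89.58 -133.35] [-0.5  0.  -0.8] 0.0658
tool x [-0.005  -0.0053 -1.    ] tool y ang -123.0 j6 19.9 shift units [-0.04 -0.02 -1.1 ] level [ 0.06 -0.06  0.  ]
turn z deg -0.0 units -0.0
```

```bash
python3 -m crank '[{"linear":[-0.05,-0.02,-0.5],"rot":[0.05,0,0],"hand":0.75},{"linear":[-0.03,0,-0.4],"rot":[0,0,0],"hand":0.75},{"linear":[-0.04,0,-0.1],"rot":[0,0,0],"hand":0.75},{"linear":[0,0,0],"rot":[0,0,0],"hand":0.75}]'; python3 -c "
from m import *
go(.458,.105,-.012,57)"
```

```text
clock: 45.65
tool_pos: [0.4565, 0.107, -0.0042]
orientation: [45.8, 89.9, -167.1]
force: [0.7, -0.1, -0.0]
opening: 0.066
45.65 [ 0.4565  0.107  -0.0042] [  45.85   89.85 -167.07] [ 0.7 -0.1 -0. ] 0.066
tool x [-0.0026 -0.0006 -1.    ] tool y ang -122.92 j6 19.9 shift units [ 0.03 -0.03 -0.13] level [ 0.01 -0.03  0.  ]
turn z deg -0.08 units -0.02
```

```bash
python3 -m crank '[{"linear":[0.02,-0.03,-0.1],"rot":[0,0,0],"hand":0.75},{"linear":[0,0,0],"rot":[0,0,0],"hand":0.75},{"linear":[0,0,0],"rot":[0,0,0],"hand":0},{"linear":[0,0,0],"rot":[0,0,0],"hand":0},{"linear":[0,0,0],"rot":[0,0,0],"hand":0},{"linear":[0,0,0],"rot":[0,0,0],"hand":0},{"linear":[0,0,0],"rot":[0,0,0],"hand":0},{"linear":[0,0,0],"rot":[0,0,0],"hand":0}]'; python3 -c "
from m import *
go(.6126,-.0468,.16,2)"
```

```text
clock: 46.65
tool_pos: [0.4595, 0.1062, -0.008]
orientation: [-88.7, 89.9, 58.4]
force: [0.1, 0.3, -0.6]
opening: 0.036
46.65 [ 0.4595  0.1062 -0.008 ] [-88.73  89.89  58.38] [ 0.1  0.3 -0.6] 0.036
tool x [ 0.001   0.0016 -1.    ] tool y ang -122.89 j6 20.2 shift units [ 2.55 -2.55  2.8 ] level [-0.02  0.01  0.  ]
turn z deg -55.11 units -11.02
```

```bash
python3 -m crank '[{"linear":[0,0,0.4],"rot":[0,0,0],"hand":0},{"linear":[0,0,0.8],"rot":[0,0,0],"hand":0},{"linear":[0,0,0.8],"rot":[0,0,0],"hand":0},{"linear":[0,0,0.8],"rot":[0,0,0],"hand":0},{"linear":[0.23,-0.23,0.1],"rot":[0,0,-1],"hand":0},{"linear":[0.23,-0.23,0],"rot":[0,0,-1],"hand":0},{"linear":[0.23,-0.23,0],"rot":[0,0,-1],"hand":0},{"linear":[0.23,-0.23,0],"rot":[0,0,-1],"hand":0},{"linear":[0.23,-0.23,0],"rot":[0,0,-1],"hand":0},{"linear":[0.23,-0.23,0],"rot":[0,0,-1],"hand":0},{"linear":[0.23,-0.23,0],"rot":[0,0,-1],"hand":0},{"linear":[0.23,-0.23,0],"rot":[0,0,-1],"hand":0},{"linear":[0.23,-0.23,0],"rot":[0,0,-1],"hand":0},{"linear":[0.23,-0.23,0],"rot":[0,0,-1],"hand":0},{"linear":[0.2,-0.2,0],"rot":[0,0,-1],"hand":0},{"linear":[0,0,0],"rot":[0,0,0],"hand":0},{"linear":[0,0,0],"rot":[0,0,0],"hand":0}]'; python3 -c "
from m import *
go(.6126,-.0468,.042,2)"
```

```text
clock: 48.78
tool_pos: [0.6076, -0.0494, 0.1661]
orientation: [56.0, 89.5, 146.3]
force: [-0.5, -0.0, -1.5]
opening: 0.0359
48.775 [ 0.6076 -0.0494  0.1661] [ 55.98  89.49 146.32] [-0.5 -0.  -1.5] 0.0359
tool x [-0.0074  0.0049 -1.    ] tool y ang -179.66 j6 -12.9 shift units [ 0.08  0.04 -2.07] level [-0.06 -0.08 -0.  ]
turn z deg 1.66 units 0.33
```

```bash
python3 -m crank '[{"linear":[0.08,0.04,0],"rot":[-0.06,-0.08,0.33],"hand":0},{"linear":[0,0,-0.6],"rot":[0,0,0],"hand":0},{"linear":[0,0,-0.6],"rot":[0,0,0],"hand":0},{"linear":[0,0,-0.3],"rot":[0,0,0],"hand":0},{"linear":[0,0,0],"rot":[0,0,0],"hand":0}]'; python3 -c "
from m import *
go(.6126,-.0468,.042,2)"
```

```text
clock: 49.4
tool_pos: [0.6128, -0.0438, 0.0755]
orientation: [-100.1, 89.7, -7.4]
force: [-0.1, 0.9, -1.8]
opening: 0.0357
49.4 [ 0.6128 -0.0438  0.0755] [-100.13   89.75   -7.36] [-0.1  0.9 -1.8] 0.0357
tool x [ 0.0044 -0.0006 -1.    ] tool y ang -177.22 j6 -11.5 shift units [-0.   -0.05 -0.56] level [0.01 0.05 0.  ]
turn z deg -0.78 units -0.16
```

```bash
python3 -m crank '[{"linear":[0,-0.05,-0.25],"rot":[0,0.05,-0.16],"hand":0},{"linear":[0,0,-0.2],"rot":[0,0,0],"hand":0},{"linear":[0,0,0],"rot":[0,0,0],"hand":0}]'; python3 -c "
from m import *
go(.6126,-.0468,.042,2)"
```

```text
clock: 49.78
tool_pos: [0.6141, -0.0462, 0.0488]
orientation: [-97.2, 89.8, -5.1]
force: [-1.0, -0.6, -1.8]
opening: 0.0357
49.775 [ 0.6141 -0.0462  0.0488] [-97.21  89.83  -5.15] [-1.  -0.6 -1.8] 0.0357
tool x [ 0.0029 -0.0003 -1.    ] tool y ang -177.94 j6 -11.9 shift units [-0.03 -0.01 -0.11] level [0.   0.03 0.  ]
turn z deg -0.06 units -0.01
```

```bash
python3 -m crank '[{"linear":[-0.03,0,-0.08],"rot":[0,0.03,0],"hand":0},{"linear":[0,0,-0.04],"rot":[0,0,0],"hand":0},{"linear":[0,0,0],"rot":[0,0,0],"hand":0},{"linear":[0,0,0],"rot":[0,0,0],"hand":0.53},{"linear":[0,0,0],"rot":[0,0,0],"hand":0.53},{"linear":[0,0,0],"rot":[0,0,0],"hand":0.53},{"linear":[0,0,0.3],"rot":[0,0,0],"hand":0.53},{"linear":[0,0,0.8],"rot":[0,0,0],"hand":0.53},{"linear":[0,0,0.8],"rot":[0,0,0],"hand":0.53}]'
python3 - <<'E'
from m import *
go(.430,.235,-.012,78)
s=shot('side','s12');W=cloud(s);blocks(W);
cv2.imwrite('pics/s12c.png',cv2.resize(s['image'][140:300,170:330,::-1],None,fx=4,fy=4,interpolation=cv2.INTER_CUBIC))
s=shot('top','t12');W=cloud(s);blocks(W)
E
```

```text
clock: 50.9
tool_pos: [0.6108, -0.0467, 0.1557]
orientation: [105.6, 89.7, -162.4]
force: [1.8, -0.4, -0.1]
opening: 0.0463
50.9 [ 0.6108 -0.0467  0.1557] [ 105.57   89.72 -162.37] [ 1.8 -0.4 -0.1] 0.0463
tool x [-0.0047 -0.0015 -1.    ] tool y ang -177.94 j6 -11.8 shift units [-3.01  4.69 -2.79] level [ 0.02 -0.05  0.  ]
turn z deg 75.94 units 15.19
[191. 160.] 67 ctr [397.9 336.5] boss ang 80.3 pca y-axis 104.4 footctr [402.1 324.9] [72. 70.] 4.3
[203. 172.] 64 ctr [428.8 232.2] boss ang 77.7 pca y-axis 88.2 footctr [425.2 229.7] [78. 72.] 45.5
[136. 237.] 116 ctr [401.  338.7] boss ang 1.5 pca y-axis 161.4 footctr [401.2 342.8] [76. 77.] 0.5
```

View pics/s12c.png

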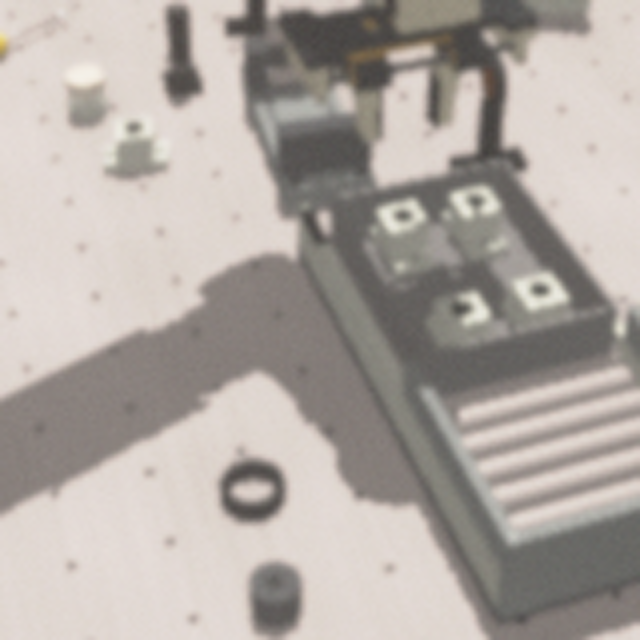

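Four blocks are in, leaving block 1 at (430,235), 78.5°.

```bash
python3 -m crank '[{"linear":[-0.19,0.3,0.05],"rot":[0,0,1],"hand":0.75},{"linear":[-0.19,0.3,0],"rot":[0,0,1],"hand":0.75},{"linear":[-0.19,0.3,0],"rot":[0,0,1],"hand":0.75},{"linear":[-0.19,0.3,0],"rot":[0,0,1],"hand":0.75},{"linear":[-0.19,0.3,0],"rot":[0,0,1],"hand":0.75},{"linear":[-0.19,0.3,0],"rot":[0,0,1],"hand":0.75},{"linear":[-0.19,0.3,0],"rot":[0,0,1],"hand":0.75},{"linear":[-0.19,0.3,0],"rot":[0,0,1],"hand":0.75},{"linear":[-0.19,0.3,0],"rot":[0,0,1],"hand":0.75},{"linear":[-0.19,0.3,0],"rot":[0,0,1],"hand":0.75},{"linear":[-0.19,0.3,0],"rot":[0,0,1],"hand":0.75},{"linear":[-0.19,0.3,0],"rot":[0,0,1],"hand":0.75},{"linear":[-0.19,0.3,0],"rot":[0,0,1],"hand":0.75},{"linear":[-0.19,0.3,0],"rot":[0,0,1],"hand":0.75},{"linear":[-0.19,0.25,0],"rot":[0,0,1],"hand":0.75},{"linear":[-0.1,0.1,0],"rot":[0,0,0.2],"hand":0.75},{"linear":[0,0,0],"rot":[0,0,0],"hand":0.75}]'; python3 -c "
from m import *
go(.430,.235,-.012,78.5)"
```

```text
clock: 53.12
tool_pos: [0.4311, 0.2344, 0.1622]
orientation: [-92.8, 89.4, 77.7]
force: [0.1, -0.8, -0.6]
opening: 0.0655
53.125 [0.4311 0.2344 0.1622] [-92.78  89.4   77.67] [ 0.1 -0.8 -0.6] 0.0655
tool x [ 0.0022  0.0103 -0.9999] tool y ang -99.54 j6 29.3 shift units [-0.02  0.01 -2.9 ] level [-0.12  0.03  0.  ]
turn z deg -1.96 units -0.39
```

```bash
python3 -m crank '[{"linear":[-0.02,0.01,0],"rot":[-0.12,0.03,-0.39],"hand":0.75},{"linear":[0,0,-0.6],"rot":[0,0,0],"hand":0.75},{"linear":[0,0,-0.6],"rot":[0,0,0],"hand":0.75},{"linear":[0,0,-0.6],"rot":[0,0,0],"hand":0.75},{"linear":[0,0,0],"rot":[0,0,0],"hand":0.75}]'; python3 -c "
from m import *
go(.430,.235,-.012,78.5)"
```

```text
clock: 53.75
tool_pos: [0.432, 0.2331, 0.0525]
orientation: [-139.2, 89.9, 28.7]
force: [0.4, 0.1, 1.4]
opening: 0.0659
53.75 [0.432  0.2331 0.0525] [-139.24   89.86   28.66] [0.4 0.1 1.4] 0.0659
tool x [ 0.0021  0.0011 -1.    ] tool y ang -102.1 j6 26.4 shift units [-0.03  0.03 -1.08] level [-0.01  0.02  0.  ]
turn z deg 0.6 units 0.12
```

```bash
python3 -m crank '[{"linear":[-0.05,0.03,-0.5],"rot":[0,0.02,0.12],"hand":0.75},{"linear":[-0.03,0,-0.4],"rot":[0,0,0],"hand":0.75},{"linear":[0,0,-0.1],"rot":[0,0,0],"hand":0.75},{"linear":[0,0,0],"rot":[0,0,0],"hand":0.75}]'; python3 -c "
from m import *
go(.430,.235,-.012,78.5)"
```

```text
clock: 54.25
tool_pos: [0.4316, 0.2373, -0.0032]
orientation: [-125.0, 89.5, 43.4]
force: [0.0, 0.3, 0.3]
opening: 0.0659
54.25 [ 0.4316  0.2373 -0.0032] [-125.01   89.5    43.37] [0.  0.3 0.3] 0.0659
tool x [ 0.0063  0.006  -1.    ] tool y ang -101.62 j6 26.5 shift units [-0.03 -0.04 -0.15] level [-0.07  0.07  0.  ]
turn z deg 0.12 units 0.02
```

```bash
python3 -m crank '[{"linear":[-0.03,-0.04,-0.1],"rot":[-0.07,0.07,0],"hand":0.75},{"linear":[0,0,0],"rot":[0,0,0],"hand":0.75},{"linear":[0,0,0],"rot":[0,0,0],"hand":0},{"linear":[0,0,0],"rot":[0,0,0],"hand":0},{"linear":[0,0,0],"rot":[0,0,0],"hand":0},{"linear":[0,0,0],"rot":[0,0,0],"hand":0},{"linear":[0,0,0],"rot":[0,0,0],"hand":0},{"linear":[0,0,0],"rot":[0,0,0],"hand":0}]'; python3 -c "
from m import *
go(.6488,-.1096,.16,92)
s=shot('side','s13');cv2.imwrite('pics/s13c.png',cv2.resize(s['image'][120:220,170:290,::-1],None,fx=5,fy=5,interpolation=cv2.INTER_CUBIC))"
```

```text
clock: 55.25
tool_pos: [0.4312, 0.236, -0.0066]
orientation: [-125.7, 89.8, 42.7]
force: [-0.1, 0.8, 0.1]
opening: 0.0356
55.25 [ 0.4312  0.236  -0.0066] [-125.69   89.78   42.69] [-0.1  0.8  0.1] 0.0356
tool x [ 0.0028  0.0026 -1.    ] tool y ang -101.62 j6 26.6 shift units [ 3.63 -5.76  2.78] level [-0.03  0.03  0.  ]
turn z deg 13.62 units 2.72
```

View pics/s13c.png

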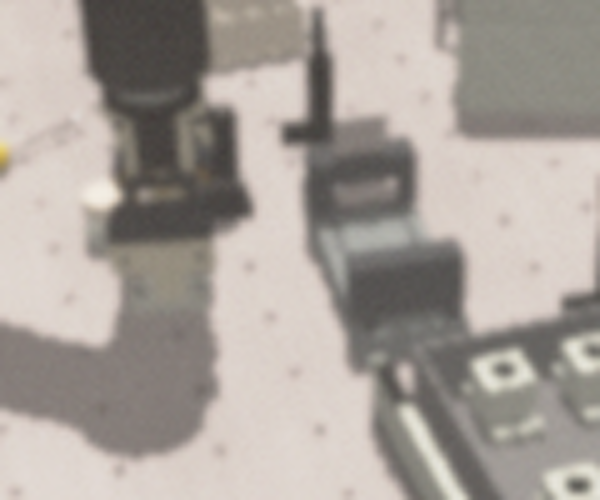

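```bash
python3 -m crank '[{"linear":[0,0,0.4],"rot":[0,0,0],"hand":0},{"linear":[0,0,0.8],"rot":[0,0,0],"hand":0},{"linear":[0,0,0.8],"rot":[0,0,0],"hand":0},{"linear":[0,0,0.8],"rot":[0,0,0],"hand":0},{"linear":[0.3,-0.48,0.1],"rot":[0,0,0.4],"hand":0},{"linear":[0.3,-0.48,0],"rot":[0,0,0.4],"hand":0},{"linear":[0.3,-0.48,0],"rot":[0,0,0.4],"hand":0},{"linear":[0.3,-0.48,0],"rot":[0,0,0.4],"hand":0},{"linear":[0.3,-0.48,0],"rot":[0,0,0.4],"hand":0},{"linear":[0.3,-0.48,0],"rot":[0,0,0.4],"hand":0},{"linear":[0.3,-0.48,0],"rot":[0,0,0.4],"hand":0},{"linear":[0.3,-0.48,0],"rot":[0,0,0],"hand":0},{"linear":[0.3,-0.48,0],"rot":[0,0,0],"hand":0},{"linear":[0.3,-0.48,0],"rot":[0,0,0],"hand":0},{"linear":[0.3,-0.45,0],"rot":[0,0,0],"hand":0},{"linear":[0.2,-0.4,0],"rot":[0,0,0],"hand":0},{"linear":[0,0,0],"rot":[0,0,0],"hand":0},{"linear":[0,0,0],"rot":[0,0,0],"hand":0}]'
python3 - <<'E'
from m import *
go(.6488,-.1096,.0434,92)
s=dict(np.load('pics/t12.npz'))
s=shot('side','s14');W=cloud(s)
cv2.imwrite('pics/s14c.png',cv2.resize(s['image'][140:300,200:360,::-1],None,fx=4,fy=4,interpolation=cv2.INTER_CUBIC))
P=comp(W,(288,208),60,.082,.1);print(len(P))
blocks(W,.05,(.57,.73,-.21,.0))
E
```

```text
clock: 57.55
tool_pos: [0.6408, -0.1151, 0.1658]
orientation: [-25.0, 89.5, 157.9]
force: [-0.0, 1.5, -1.2]
opening: 0.0356
57.55 [ 0.6408 -0.1151  0.1658] [-24.96  89.48 157.87] [-0.   1.5 -1.2] 0.0356
tool x [-0.0084  0.0034 -1.    ] tool y ang -87.16 j6 86.2 shift units [ 0.13  0.09 -2.04] level [-0.04 -0.1  -0.  ]
turn z deg -0.84 units -0.17
759
[304. 193.] 84 ctr [727.2 -76.8] boss ang 1.3 pca y-axis 16.3 footctr [707.4 -77.5] [89. 47.] 89.4
[268. 191.] 180 ctr [612.2 -33.8] boss ang 3.4 pca y-axis 6.6 footctr [611.1 -36.3] [77. 74.] 1.8
[289. 191.] 87 ctr [681.  -46.8] boss ang 3.0 pca y-axis 32.3 footctr [673.2 -52.1] [57. 73.] 58.5
[304. 213.] 115 ctr [ 685.1 -174.6] boss ang 1.3 pca y-axis 9.7 footctr [ 678.9 -184.6] [73. 81.] 58.7
[285. 218.] 119 ctr [ 616.8 -175.1] boss ang 2.5 pca y-axis 8.2 footctr [ 618.3 -188.8] [73. 56.] 75.5
```

View pics/s14c.png

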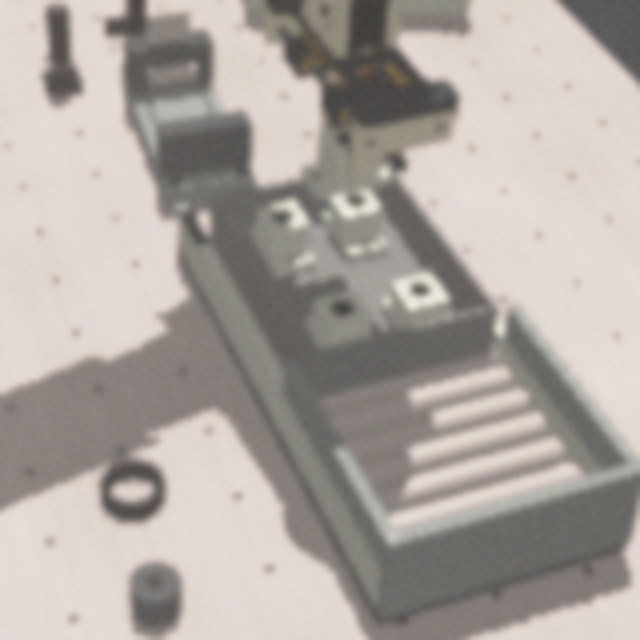

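The held block is over the middle, and the clear strip between the four corner blocks is centred at about (649,−110). Lowering.

```bash
python3 -m crank '[{"linear":[0.13,0.09,0],"rot":[-0.04,-0.1,-0.17],"hand":0},{"linear":[0,0,0],"rot":[0,0,0],"hand":0},{"linear":[0,0,-0.6],"rot":[0,0,0],"hand":0},{"linear":[0,0,-0.6],"rot":[0,0,0],"hand":0},{"linear":[0,0,0],"rot":[0,0,0],"hand":0}]'; python3 -c "
from m import *
go(.6488,-.1096,.0434,92)"
```

```text
clock: 58.22
tool_pos: [0.6495, -0.1059, 0.0944]
orientation: [179.3, 89.7, 1.5]
force: [-0.1, -0.3, -1.5]
opening: 0.0357
58.225 [ 0.6495 -0.1059  0.0944] [179.35  89.73   1.53] [-0.1 -0.3 -1.5] 0.0357
tool x [ 0.0046  0.0001 -1.    ] tool y ang -87.82 j6 84.5 shift units [-0.01 -0.06 -0.85] level [-0.    0.05  0.  ]
turn z deg -0.18 units -0.04
```

```bash
python3 -m crank '[{"linear":[0,-0.06,-0.3],"rot":[0,0.05,0],"hand":0},{"linear":[0,0,-0.25],"rot":[0,0,0],"hand":0},{"linear":[0,0,-0.15],"rot":[0,0,0],"hand":0},{"linear":[0,0,0],"rot":[0,0,0],"hand":0}]'; python3 -c "
from m import *
go(.6488,-.1096,.0434,92)"
```

```text
clock: 58.72
tool_pos: [0.6516, -0.1095, 0.0532]
orientation: [175.1, 89.7, -2.6]
force: [0.3, 0.4, -0.7]
opening: 0.0356
58.725 [ 0.6516 -0.1095  0.0532] [175.12  89.75  -2.64] [ 0.3  0.4 -0.7] 0.0356
tool x [ 0.0044 -0.0002 -1.    ] tool y ang -87.76 j6 84.8 shift units [-0.05 -0.   -0.16] level [0.   0.05 0.  ]
turn z deg -0.24 units -0.05
```

```bash
python3 -m crank '[{"linear":[-0.05,0,-0.1],"rot":[0,0.05,0],"hand":0},{"linear":[0,0,-0.06],"rot":[0,0,0],"hand":0},{"linear":[0,0,-0.01],"rot":[0,0,0],"hand":0},{"linear":[0,0,0],"rot":[0,0,0],"hand":0}]'; python3 -c "
from m import *
go(.6488,-.1096,.0434,92)"
```

```text
clock: 59.22
tool_pos: [0.6494, -0.1095, 0.0437]
orientation: [170.5, 89.9, -7.3]
force: [-1.0, 0.3, -0.8]
opening: 0.036
59.225 [ 0.6494 -0.1095  0.0437] [170.46  89.89  -7.29] [-1.   0.3 -0.8] 0.036
tool x [ 0.0019 -0.0002 -1.    ] tool y ang -87.75 j6 84.9 shift units [-0.01 -0.   -0.  ] level [0.   0.02 0.  ]
turn z deg -0.25 units -0.05
```

```bash
python3 -m crank '[{"linear":[0,0,0],"rot":[0,0,0],"hand":0.53},{"linear":[0,0,0],"rot":[0,0,0],"hand":0.53},{"linear":[0,0,0],"rot":[0,0,0],"hand":0.53},{"linear":[0,0,0.3],"rot":[0,0,0],"hand":0.53},{"linear":[0,0,0.8],"rot":[0,0,0],"hand":0.53},{"linear":[0,0,0.8],"rot":[0,0,0],"hand":0.53},{"linear":[-0.3,0.8,0],"rot":[0,0,0],"hand":0.2},{"linear":[-0.3,0.8,0],"rot":[0,0,0],"hand":0.0},{"linear":[-0.3,0.8,0],"rot":[0,0,0],"hand":0.0},{"linear":[-0.3,0.8,0],"rot":[0,0,0],"hand":0},{"linear":[-0.3,0.8,0],"rot":[0,0,0],"hand":0},{"linear":[-0.3,0.8,0],"rot":[0,0,0],"hand":0},{"linear":[0,0,0],"rot":[0,0,0],"hand":0}]'
python3 - <<'E'
from m import *
go(.645,.04,.045,92)
s=shot('top','t15');W=cloud(s)
cv2.imwrite('pics/t15c.png',cv2.resize(s['image'][110:250,150:350,::-1],None,fx=4,fy=4,interpolation=cv2.INTER_CUBIC))
m=((W[...,2]>.083)&(W[...,2]<.1)&(W[...,0]>.58)&(W[...,0]<.72)&(W[...,1]>-.21)&(W[...,1]<-.01)).astype(np.uint8)
n,l,st,c=cv2.connectedComponentsWithStats(m)
for k in range(1,n):
    if st[k,4]>30: P=W[l==k];print(c[k],st[k,4],P.mean(0),rect(P))
m=(abs(W[...,0]-.735)<.1)&(abs(W[...,1]-.1)<.08)&(W[...,2]>.02)&(W[...,2]<.16);P=W[m];print('mount2',P.min(0),P.max(0))
P=comp(W,(270,162),50,.085,.11);print('tote',rect(P))
E
```

```text
clock: 60.85
tool_pos: [0.5413, 0.1862, 0.1774]
orientation: [-169.5, 88.9, 12.7]
force: [-0.3, 0.1, 0.5]
opening: 0.0005
60.85 [0.5413 0.1862 0.1774] [-169.55   88.92   12.67] [-0.3  0.1  0.5] 0.0005
tool x [ 0.0185  0.0042 -0.9998] tool y ang -87.78 j6 53.1 shift units [ 1.73 -2.44 -2.21] level [-0.05  0.21  0.  ]
turn z deg -0.22 units -0.04
[286.9829 149.8291] 117 [ 0.687  -0.1716  0.0897] (array([ 686.8298, -171.5001]), array([34.4187, 36.5542]), 88.86585235595703)
[248.7545 151.6364] 110 [ 0.6812 -0.0435  0.0899] (array([682.4041, -44.3011]), array([33.6099, 38.436 ]), 89.89767456054688)
[268.4386 161.1579] 114 [ 0.6485 -0.1091  0.0897] (array([ 648.3992, -108.8881]), array([36.2787, 34.9161]), 6.491089820861816)
[287.9483 169.9397] 116 [ 0.6184 -0.1738  0.0898] (array([ 618.3675, -173.8305]), array([33.8699, 35.4446]), 89.84027099609375)
[249.1416 171.3982] 113 [ 0.6139 -0.0447  0.0898] (array([614.7915, -44.1642]), array([33.4003, 37.4917]), 89.86170196533203)
mount2 [0.6351 0.0208 0.02  ] [0.7704 0.178  0.133 ]
tote (array([ 649.0382, -109.5964]), array([172.5993, 220.6887]), 1.7360751628875732)
```

View pics/t15c.png

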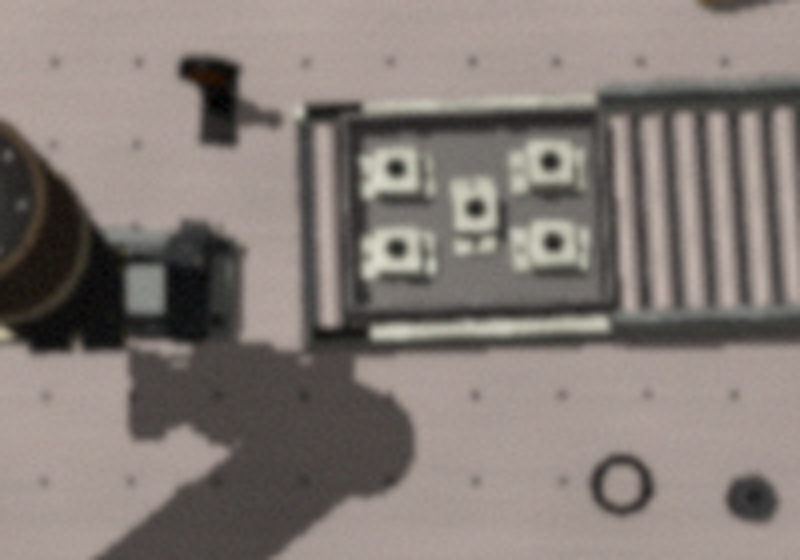

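All five blocks lie flat on the tote floor, with tops at z ≈ 0.090 and no overlap. Next I'll go behind the tote's near end with closed fingers and push.

```bash
python3 -m crank '[{"linear":[0.4,-0.5,0],"rot":[-0.05,0.21,0],"hand":0},{"linear":[0.4,-0.5,0],"rot":[0,0,0],"hand":0},{"linear":[0.4,-0.5,0],"rot":[0,0,0],"hand":0},{"linear":[0.4,-0.5,0],"rot":[0,0,0],"hand":0},{"linear":[0.1,-0.2,0],"rot":[0,0,0],"hand":0},{"linear":[0,0,0],"rot":[0,0,0],"hand":0}]'; python3 -c "
from m import *
go(.645,.045,.043,92)"
```

```text
clock: 61.65
tool_pos: [0.6479, 0.0433, 0.1825]
orientation: [-173.1, 89.8, 8.9]
force: [-0.1, -0.1, 0.7]
opening: 0.0003
61.65 [0.6479 0.0433 0.1825] [-173.12   89.77    8.87] [-0.1 -0.1  0.7] 0.0003
tool x [ 0.0039  0.0006 -1.    ] tool y ang -88.0 j6 70.9 shift units [-0.05  0.03 -2.32] level [-0.01  0.04  0.  ]
turn z deg 0.0 units 0.0
```

```bash
python3 -m crank '[{"linear":[-0.05,0.05,-0.6],"rot":[0,0.04,0],"hand":0},{"linear":[0,0,-0.6],"rot":[0,0,0],"hand":0},{"linear":[0,0,-0.6],"rot":[0,0,0],"hand":0},{"linear":[0,0,-0.3],"rot":[0,0,0],"hand":0},{"linear":[0,0,0],"rot":[0,0,0],"hand":0}]'; python3 -c "
from m import *
go(.645,.045,.043,92)
s=shot('side','s16');cv2.imwrite('pics/s16c.png',cv2.resize(s['image'][120:260,200:360,::-1],None,fx=4,fy=4,interpolation=cv2.INTER_CUBIC))"
```

```text
clock: 62.28
tool_pos: [0.6432, 0.048, 0.0566]
orientation: [-153.2, 89.7, 28.8]
force: [-0.5, 0.7, 1.0]
opening: 0.0003
62.275 [0.6432 0.048  0.0566] [-153.23   89.72   28.81] [-0.5  0.7  1. ] 0.0003
tool x [ 0.0043  0.0023 -1.    ] tool y ang -87.96 j6 70.5 shift units [ 0.03 -0.05 -0.23] level [-0.03  0.05  0.  ]
turn z deg -0.04 units -0.01
```

View pics/s16c.png

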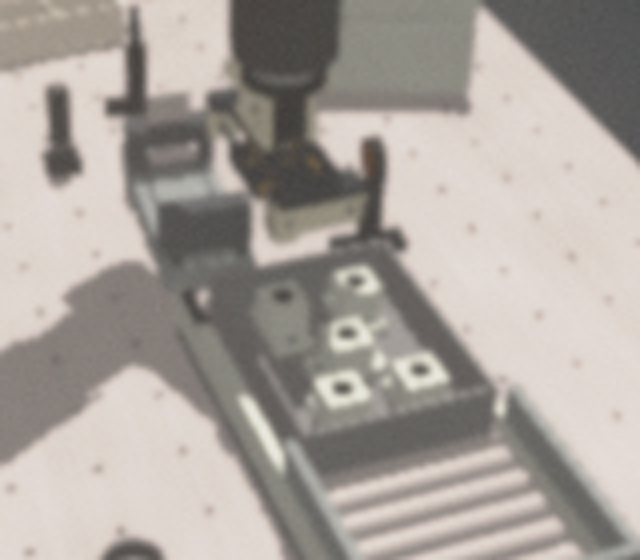

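```bash
python3 -m crank '[{"linear":[0.03,0,-0.2],"rot":[-0.03,0.05,0],"hand":0},{"linear":[0,0,0],"rot":[0,0,0],"hand":0},{"linear":[0,-0.15,0],"rot":[0,0,0],"hand":0},{"linear":[0,-0.15,0],"rot":[0,0,0],"hand":0},{"linear":[0,-0.15,0],"rot":[0,0,0],"hand":0},{"linear":[0,-0.15,0],"rot":[0,0,0],"hand":0},{"linear":[0,-0.1,0],"rot":[0,0,0],"hand":0},{"linear":[0,0,0],"rot":[0,0,0],"hand":0}]'; python3 -c "
from m import *
go(.651,-.165,.045,92)
s=shot('top','t17');W=cloud(s)
P=comp(W,(270,162),50,.085,.11);print('tote',rect(P))
s=shot('side','s17');cv2.imwrite('pics/s17c.png',cv2.resize(s['image'][120:260,200:360,::-1],None,fx=4,fy=4,interpolation=cv2.INTER_CUBIC))"
```

```text
clock: 63.32
tool_pos: [0.6479, 0.0043, 0.0487]
orientation: [-162.5, 89.6, 19.5]
force: [0.1, 0.0, -1.2]
opening: 0.0004
63.325 [0.6479 0.0043 0.0487] [-162.55   89.56   19.5 ] [ 0.1  0.  -1.2] 0.0004
tool x [ 0.0072  0.0026 -1.    ] tool y ang -87.96 j6 74.5 shift units [ 0.05 -2.82 -0.06] level [-0.03  0.08  0.  ]
turn z deg -0.04 units -0.01
tote (array([ 649.0914, -123.3813]), array([171.8129, 216.7751]), 1.778235912322998)
```

View pics/s17c.png

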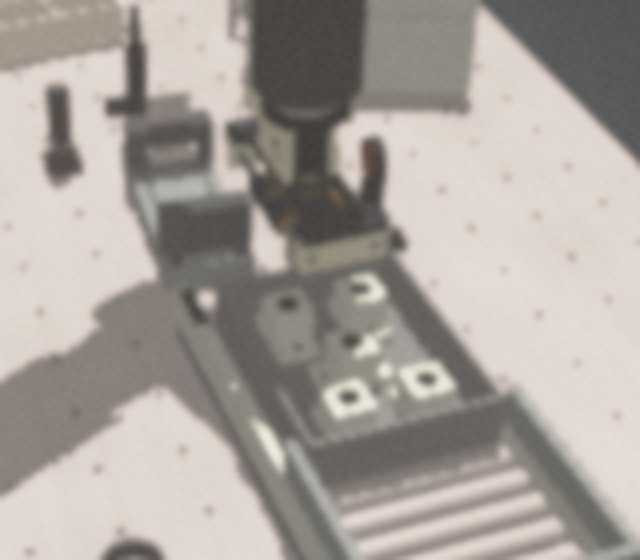

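The tote is rolling, and its blocks are staying put. Pushing on.

```bash
python3 -m crank '[{"linear":[0.01,-0.15,-0.05],"rot":[0,0.05,0],"hand":0},{"linear":[0.01,-0.2,0],"rot":[0,0,0],"hand":0},{"linear":[0,-0.2,0],"rot":[0,0,0],"hand":0},{"linear":[0,-0.2,0],"rot":[0,0,0],"hand":0},{"linear":[0,-0.2,0],"rot":[0,0,0],"hand":0},{"linear":[0,-0.2,0],"rot":[0,0,0],"hand":0},{"linear":[0,-0.2,0],"rot":[0,0,0],"hand":0},{"linear":[0,-0.2,0],"rot":[0,0,0],"hand":0},{"linear":[0,-0.2,0],"rot":[0,0,0],"hand":0},{"linear":[0,-0.2,0],"rot":[0,0,0],"hand":0},{"linear":[0,-0.15,0],"rot":[0,0,0],"hand":0},{"linear":[0,-0.1,0],"rot":[0,0,0],"hand":0},{"linear":[0,0,0],"rot":[0,0,0],"hand":0}]'; python3 -c "
from m import *
go(.651,-.165,.045,92)
s=shot('top','t18');W=cloud(s)
s=shot('side','s18');cv2.imwrite('pics/s18c.png',cv2.resize(s['image'][140:300,220:380,::-1],None,fx=4,fy=4,interpolation=cv2.INTER_CUBIC))"
```

```text
clock: 65.05
tool_pos: [0.6504, -0.1342, 0.0462]
orientation: [-144.6, 89.6, 37.5]
force: [-0.2, 0.2, -0.5]
opening: 0.0006
65.05 [ 0.6504 -0.1342  0.0462] [-144.61   89.62   37.53] [-0.2  0.2 -0.5] 0.0006
tool x [ 0.0053  0.0041 -1.    ] tool y ang -87.86 j6 87.3 shift units [ 0.01 -0.51 -0.02] level [-0.05  0.06  0.  ]
turn z deg -0.14 units -0.03
```

View pics/s18c.png

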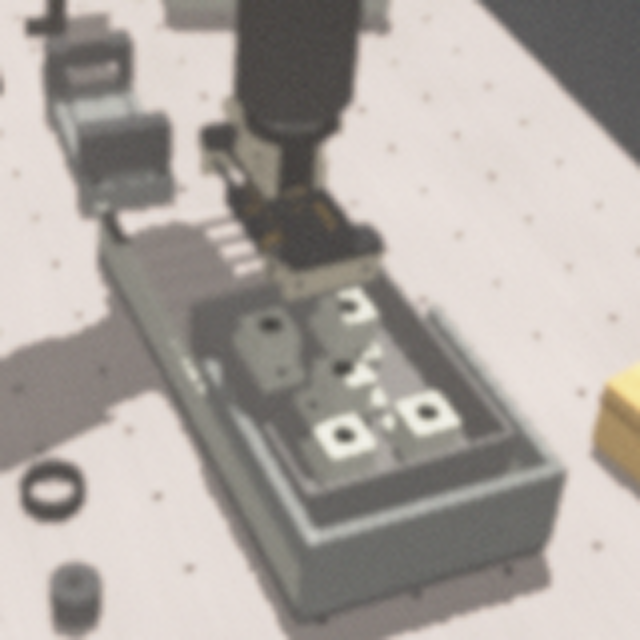

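About 30 mm remain to the stop. Continuing slowly and watching the force.

```bash
python3 -m crank '[{"linear":[0,-0.12,0],"rot":[0,0,0],"hand":0},{"linear":[0,-0.12,0],"rot":[0,0,0],"hand":0},{"linear":[0,-0.1,0],"rot":[0,0,0],"hand":0},{"linear":[0,-0.06,0],"rot":[0,0,0],"hand":0},{"linear":[0,0,0],"rot":[0,0,0],"hand":0},{"linear":[0,0,0],"rot":[0,0,0],"hand":0}]'; python3 -c "
from m import *
go(.651,-.165,.045,92)
s=shot('top','t19');W=cloud(s)
s=shot('side','s19')
s=s;W=cloud(s);P=W[(abs(W[...,0]-.655)<.05)&(W[...,2]>.088)&(W[...,2]<.1)&(W[...,1]<-.25)&(W[...,1]>-.45)]
h,e=np.histogram(P[:,1],bins=np.arange(-.45,-.25,.004));print([(round(a,3),b) for a,b in zip(e,h) if b])
cv2.imwrite('pics/s19c.png',cv2.resize(s['image'][140:300,220:380,::-1],None,fx=4,fy=4,interpolation=cv2.INTER_CUBIC))"
```

```text
clock: 65.9
tool_pos: [0.651, -0.1582, 0.0462]
orientation: [-145.4, 89.5, 36.8]
force: [0.8, 2.7, -0.5]
opening: 0.0003
65.9 [ 0.651  -0.1582  0.0462] [-145.4    89.54   36.82] [ 0.8  2.7 -0.5] 0.0003
tool x [ 0.0064  0.0048 -1.    ] tool y ang -87.78 j6 89.6 shift units [-0.   -0.11 -0.02] level [-0.05  0.07  0.  ]
turn z deg -0.22 units -0.04
[(np.float64(-0.418), np.int64(26)), (np.float64(-0.414), np.int64(55)), (np.float64(-0.41), np.int64(40)), (np.float64(-0.406), np.int64(19)), (np.float64(-0.402), np.int64(8)), (np.float64(-0.398), np.int64(47)), (np.float64(-0.394), np.int64(38)), (np.float64(-0.374), np.int64(1)), (np.float64(-0.37), np.int64(15)), (np.float64(-0.366), np.int64(24)), (np.float64(-0.362), np.int64(27)), (np.float64(-0.358), np.int64(23)), (np.float64(-0.354), np.int64(21)), (np.float64(-0.35), np.int64(28)), (np.float64(-0.346), np.int64(18)), (np.float64(-0.342), np.int64(22)), (np.float64(-0.338), np.int64(19)), (np.float64(-0.334), np.int64(14)), (np.float64(-0.33), np.int64(4)), (np.float64(-0.306), np.int64(7)), (np.float64(-0.302), np.int64(11)), (np.float64(-0.298), np.int64(11)), (np.float64(-0.294), np.int64(13)), (np.float64(-0.29), np.int64(10)), (np.float64(-0.286), np.int64(12)), (np.float64(-0.282), np.int64(9)), (np.float64(-0.278), np.int64(11)), (np.float64(-0.274), np.int64(11)), (np.float64(-0.27), np.int64(6))]
```

View pics/s19c.png

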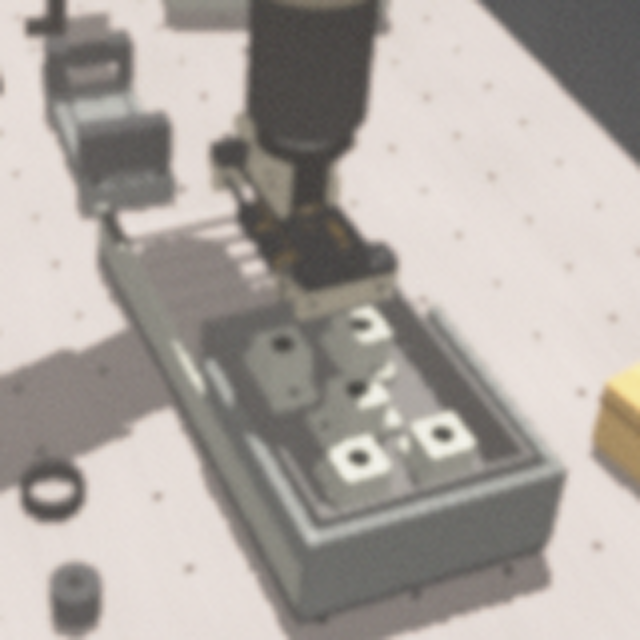

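```bash
python3 -m crank '[{"linear":[0,-0.06,0],"rot":[0,0,0],"hand":0},{"linear":[0,-0.05,0],"rot":[0,0,0],"hand":0},{"linear":[0,0,0],"rot":[0,0,0],"hand":0}]'; python3 -c "
from m import *
go(.651,-.165,.045,92)"
```

```text
clock: 66.38
tool_pos: [0.6513, -0.1606, 0.0463]
orientation: [-129.9, 89.3, 52.4]
force: [-0.7, -0.8, 0.2]
opening: 0.0005
66.375 [ 0.6513 -0.1606  0.0463] [-129.88   89.33   52.4 ] [-0.7 -0.8  0.2] 0.0005
tool x [ 0.0071  0.0092 -0.9999] tool y ang -87.71 j6 90.2 shift units [-0.   -0.07 -0.02] level [-0.11  0.08  0.  ]
turn z deg -0.29 units -0.06
```

```bash
python3 -m crank '[{"linear":[0,-0.06,0],"rot":[-0.1,0.05,0],"hand":0},{"linear":[0,-0.06,0],"rot":[0,0,0],"hand":0}]'; python3 -m crank '[{"linear":[0,-0.06,0],"rot":[0,0,0],"hand":0},{"linear":[0,-0.06,0],"rot":[0,0,0],"hand":0}]';python3 -c "
from m import *
go(.651,-.165,.045,92)"
```

```text
clock: 66.62
tool_pos: [0.6519, -0.1617, 0.0462]
orientation: [-122.6, 89.5, 59.7]
force: [0.1, 24.2, 4.7]
opening: 0.0004
clock: 66.88
tool_pos: [0.6526, -0.1614, 0.0463]
orientation: [-113.2, 89.1, 69.2]
force: [-1.2, 21.2, 4.4]
opening: 0.0001
66.875 [ 0.6526 -0.1614  0.0463] [-113.24   89.12   69.17] [-1.2 21.2  4.4] 0.0001
tool x [ 0.0055  0.0144 -0.9999] tool y ang -87.59 j6 90.9 shift units [-0.03 -0.06 -0.02] level [-0.16  0.06  0.  ]
turn z deg -0.41 units -0.08
```

Contact force of 21–24 N with no further motion means the tote is against the stop. Backing off gently, then up and away.

```bash
python3 -m crank '[{"linear":[0,0.05,0],"rot":[0,0,0],"hand":0},{"linear":[0,0.3,0],"rot":[0,0,0],"hand":0},{"linear":[0,0.4,0],"rot":[0,0,0],"hand":0},{"linear":[0,0,0.6],"rot":[0,0,0],"hand":0},{"linear":[0,0,0.8],"rot":[0,0,0],"hand":0},{"linear":[0,0,0.8],"rot":[0,0,0],"hand":0},{"linear":[-0.5,0.8,0],"rot":[0,0,0],"hand":0},{"linear":[-0.5,0.8,0],"rot":[0,0,0],"hand":0},{"linear":[-0.5,0.8,0],"rot":[0,0,0],"hand":0},{"linear":[-0.3,0.6,0],"rot":[0,0,0],"hand":0},{"linear":[0,0,0],"rot":[0,0,0],"hand":0}]'
python3 - <<'E'
from m import *
ob()
s=shot('side','s20');s=shot('top','t20');W=cloud(s)
cv2.imwrite('pics/t20c.png',cv2.resize(s['image'][110:260,90:350,::-1],None,fx=3,fy=3,interpolation=cv2.INTER_CUBIC))
m=((W[...,2]>.083)&(W[...,2]<.1)&(W[...,0]>.58)&(W[...,0]<.73)&(W[...,1]>-.385)&(W[...,1]<-.19)).astype(np.uint8)
n,l,st,c=cv2.connectedComponentsWithStats(m)
for k in range(1,n):
    if st[k,4]>30: P=W[l==k];print(c[k],st[k,4],P.mean(0))
col=(abs(W[...,0]-.65)<.04)&(W[...,2]>.085)&(W[...,2]<.1)
P=W[col&(W[...,1]<-.15)];h,e=np.histogram(P[:,1],bins=np.arange(-.43,-.15,.004));print([(round(float(a),3),int(b)) for a,b in zip(e,h) if b])
P=comp(W,(157,178),16,.072,.1);print('jaw',rect(P) if P is not None else None)
E
```

```text
clock: 68.25
tool_pos: [0.5364, 0.0686, 0.1805]
orientation: [-84.2, 89.6, 98.0]
force: [-0.7, -0.4, 0.0]
opening: 0.0001
68.25 [0.5364 0.0686 0.1805] [-84.15  89.58  98.02] [-0.7 -0.4  0. ] 0.0001
[339.8718 147.9915] 117 [ 0.6928 -0.3487  0.0896]
[301.386  149.8246] 114 [ 0.6869 -0.2198  0.0899]
[321.5798 159.395 ] 119 [ 0.6541 -0.2866  0.0888]
[341.1356 167.9576] 118 [ 0.6246 -0.3508  0.0896]
[302.0431 169.7931] 116 [ 0.6187 -0.2206  0.09  ]
[(-0.414, 15), (-0.41, 30), (-0.406, 33), (-0.402, 11), (-0.398, 24), (-0.394, 23), (-0.37, 10), (-0.366, 15), (-0.362, 15), (-0.358, 16), (-0.354, 21), (-0.35, 15), (-0.346, 16), (-0.342, 18), (-0.338, 15), (-0.334, 10), (-0.306, 6), (-0.302, 17), (-0.298, 10), (-0.294, 14), (-0.29, 10), (-0.286, 10), (-0.282, 15), (-0.278, 13), (-0.274, 11), (-0.27, 5), (-0.242, 3), (-0.238, 17), (-0.234, 20), (-0.23, 13), (-0.226, 13), (-0.222, 17), (-0.218, 16), (-0.214, 19), (-0.21, 15), (-0.206, 13), (-0.186, 4), (-0.182, 19), (-0.178, 13)]
jaw (array([646.7708, 287.1577]), array([10.0877,  4.3498]), 89.91472625732422)
```

View pics/t20c.png

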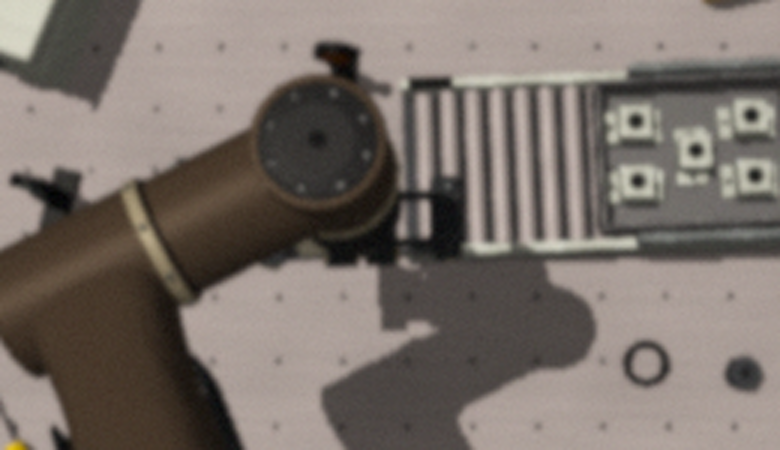

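View pics/s20.png

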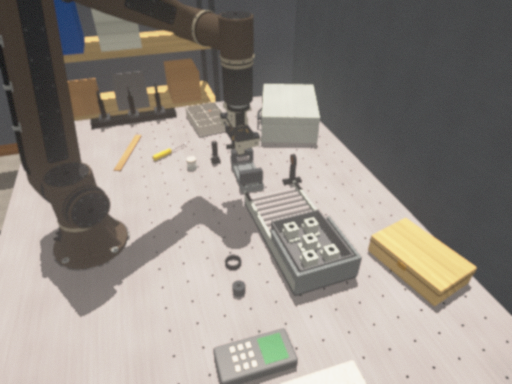

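```bash
python3 -c "
from m import *
W=cloud(dict(np.load('pics/s20.npz')))
m=(abs(W[...,0]-.604)<.03)&(W[...,1]>.2)&(W[...,1]<.31)&(W[...,2]>.095)&(W[...,2]<.125);print('grip y',np.median(W[m][:,1]),m.sum())
m=(abs(W[...,0]-.505)<.03)&(abs(W[...,1]-.355)<.03)&(W[...,2]>.03);print('post top',W[m].max(0))
print(ticket.close_job())"
```

```text
grip y nan 0
post top [0.5177 0.3658 0.0998]
the job is handed in; nothing more can be done
None
  return _methods._mean(a, axis=axis, dtype=dtype,
  ret = ret.dtype.type(ret / rcount)
```

I finished the job and handed it in at about 68 s of the 208 s allowed; no verdict was reported.

I stood the post on the table, slid the jaw open 59 mm and put all five clamp blocks in the tote: the vise block and four from the table. I then pushed the tote along the rollers into the bay.

**Last checks**
- **Blocks:** all five lie separately on the tote floor, with their tops at z ≈ 0.090 m.
- **Tote:** the last push gave 21–24 N with no further motion. The top-view depth puts its far end within about 2 mm of where I worked out the stop to be.
- **Post:** it stands on the table with its top at about 0.10 m.
- **Robot:** clear of everything after backing off.
- **Other objects:** the bystanders looked unmoved in the last pictures; I did not measure them.

**Checks that failed or disagreed**
- **Jaw at the end:** the final depth check on the jaw grip found no points, because the arm hid it. I measured the jaw open at 59 mm just after opening it. Later side pictures still showed it open, and nothing touched it after that.
- **Tool height:** in the pictures the fingertips sat about 28 mm above the reported tool position. My first grip on the jaw closed above the bar without touching anything, and I allowed for the offset from then on.
- **Knocked block:** one table block was shoved aside early on. I measured it again before picking it up.

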